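Clear the pile into the foam inserts

TASK

The black loupe, the blue solder spool and the white pot have been left piled on the aluminium bar. Take the pile apart one thing at a time, never carrying one thing on another, and seat each fully home in the foam cutout made for it: spool in the blue-based insert, pot in the yellow, loupe in the red, all upright, and the bar flat in the long green one. Let nothing topple, and leave the dish of screws and the white charger cube where they are.

Things in the scene. Friction and masses are not known exactly. Their poses are not given: they have to be found in the camera images.
- support_bar: Flat bright aluminium bar with four small dark holes in its corners, 52 (x) x 124 (y) x 18 (z) mm, about 0.3 kg, lying on the worktop under the whole pile. Origin: centre of its underside, z up. y runs along its length; its two ends are alike. (A wooden shelf overhangs the back of the worktop from x = 0.60 m on, 0.54 m up: keep the wrist below it or clear of it.)
- spool: Spool of bare solder wire with blue flanges, standing on a flange: 53 mm diameter, 35 mm high, about 0.11 kg. It stands on one half of the bar, 33 mm from the bar's middle along the bar's y (either end), and carries the loupe. Origin: centre of its underside, z up. 
- pot: White pot with a ribbed off-white screw lid (fixed on): 44 mm diameter at the lid (top 10 mm), 41 mm below, 32 mm high, about 0.03 kg. It stands on the other half of the bar, 33 mm from the bar's middle, about 17 mm clear of the spool. Origin: centre of its underside, z up. 
- loupe: Black waisted eye loupe standing on its wide end, on top of the spool: 35 mm diameter (it can be gripped as a plain 35 mm cylinder), 34 mm high, about 0.035 kg. Origin: centre of its underside, z up. 
- spool_insert: Fixed foam insert, square, 86 x 86 mm, 16 mm high: a blue base layer 6 mm thick under a charcoal layer 10 mm thick with one round cutout of 66 mm diameter in its middle, blue at its floor, for the spool. Floor of the cutout 6 mm, rim 16 mm above the worktop. Origin: centre of its underside, straight below the cutout's centre; x and y along its sides, z up.
- pot_insert: Fixed foam insert, square, 86 x 86 mm, 16 mm high: a yellow base layer 6 mm thick under a charcoal layer 10 mm thick with one round cutout of 57 mm diameter in its middle, yellow at its floor, for the pot. Floor of the cutout 6 mm, rim 16 mm above the worktop. Origin: centre of its underside, straight below the cutout's centre; x and y along its sides, z up.
- loupe_insert: Fixed foam insert, square, 86 x 86 mm, 16 mm high: a red base layer 6 mm thick under a charcoal layer 10 mm thick with one round cutout of 48 mm diameter in its middle, red at its floor, for the loupe. Floor of the cutout 6 mm, rim 16 mm above the worktop. Origin: centre of its underside, straight below the cutout's centre; x and y along its sides, z up.
- bar_insert: Fixed foam insert, 100 (x) x 168 (y) x 16 (z) mm: a green base layer 6 mm thick under a charcoal layer 10 mm thick with a rectangular cutout 64 (x) x 136 (y) mm in its middle, green at its floor, for the bar. In the middle of each long side the charcoal wall (18 mm thick) has a gap 50 mm long for the fingers, open to the outside. Floor 6 mm, rim 16 mm above the worktop. Origin: centre of its underside, straight below the cutout's centre; y along its length, z up.
- screw_dish: Bystander: loose round grey metal dish of tiny screws, 67 mm diameter, 14 mm high, on the thin blue mat. Origin: centre of its underside, z up. 
- charger_cube: Bystander: loose white USB charger cube, 30 (x) x 27 (y) x 38 (z) mm, standing upright. Origin: centre of its underside, z up. 
Not all that is in view belongs to the job. Leave any orange look-alike of the pot alone.

How it is judged:
At the end, for the whole second after the job is handed in: Spool, pot, loupe and bar each rest on the floor of their own insert's cutout (underside 3 to 9 mm above the insert's underside), within 10 mm of its centre, no more than 0.1 rad from upright, released and at rest (horizontal distance between spool and spool_insert below 0.01 m and z of spool in the frame of spool_insert between 0.003 and 0.009 m and angle between each of spool, pot, loupe, support_bar's own z axis and vertical below 0.1 rad and linear speed of each of spool, pot, loupe, support_bar below 0.02 m/s and angular speed of each of spool, pot, loupe, support_bar below 0.3 rad/s and horizontal distance between pot and pot_insert below 0.01 m and z of pot in the frame of pot_insert between 0.003 and 0.009 m and horizontal distance between loupe and loupe_insert below 0.01 m and z of loupe in the frame of loupe_insert between 0.003 and 0.009 m and horizontal distance between support_bar and bar_insert below 0.01 m and z of support_bar in the frame of bar_insert between 0.003 and 0.009 m); the robot touches nothing.
It fails at once if one of the four things is tipped over (angle between any of spool, pot, loupe, support_bar's own z axis and vertical above 0.8 rad).
It fails at once if the spool is carried or pushed off with the loupe still on it (distance of spool from where it was at the start of the episode above 0.04 m and horizontal distance between loupe and spool below 0.03 m and z of loupe in the frame of spool between 0.029 and 0.041 m).
It fails at once if the support bar is carried or pushed off with the spool still on it (distance of support_bar from where it was at the start of the episode above 0.04 m and horizontal distance between spool and support_bar below 0.06 m and z of spool in the frame of support_bar between 0.012 and 0.024 m).
It fails at once if the support bar is carried or pushed off with the pot still on it (distance of support_bar from where it was at the start of the episode above 0.04 m and horizontal distance between pot and support_bar below 0.06 m and z of pot in the frame of support_bar between 0.012 and 0.024 m).
It fails at once if the dish of screws or the white charger cube is disturbed (distance of any of screw_dish, charger_cube from where it was at the start of the episode above 0.03 m).
It also fails if it takes over 112 s, if anything falls off the work surface, if the arm or the gripper's body presses on something with over 40 N, if the wrist force passes 120 N, or if a joint passes its speed limit or range.

ROBOT

A 6-joint arm with a two-finger parallel gripper is mounted at the origin on a cart in front of the work surface, level with it; the furniture and walls round the work are solid. World frame = base frame: x ahead of the robot, y to its left, z up, the work surface at z = 0. Lengths are in m, angles in rad, forces in N, time in s.
With the tool pointing down it reaches from about 0.25 to 0.725 m from the base axis. Payload 4 kg.
Tool frame: the origin (TCP) lies between the finger pads; the fingertips stand 11 mm ahead of it and the grasp point (between the pads) lies 8 mm behind it (bot.tip_extent is the distance from the TCP to the fingertips, in m); z points along the fingers, y is the line along which they close (so a half turn about z gives the same grasp; the last joint's range is limited). The gripper opens to 85 mm and grips with 20 to 120 N. Pads are 22 mm wide; open, the fingers measure 114 mm over their backs; the gripper's body (76 mm by 85 mm) begins 54 mm behind the grasp point. The pads swing forward as they close: fully open they stand 13 mm farther back than shut.
Start: joints at [1.256, 0.241, 0.005, 1.335, 0, 1.571], TCP at [0.155, 0.475, 0.203] pointing down, gripper open.
Joint ranges: [-2.72, 2.72], [-1.05, 1.87], [-1.09, 1.28], [-1.99, 2.15], [-1.42, 1.44], [-3.14, 3.14]. Speed limits (rad/s): [2.79, 2.79, 3.14, 3.14, 3.14, 3.14].

INTERFACE

Orientations are given as a unit quaternion [x, y, z, w].
In Python, from workcell import bot gives the robot as it stands. The module is installed in compiled form; this text tells all that it offers.
- The arm moves only by the tool drive_tool, never from a script. Its argument "rows" is a list of rows, each an object of numbers: "dx", "dy", "dz": the shift along the tool's x, y, z in units of 50 mm (1.0 is 50 mm); "wx", "wy", "wz": the turn, a rotation vector about the tool's x, y, z in units of 5 degrees (1.0 is 5 degrees); "hand": the finger opening in mm, from 0 to 85.4. A call has 1 to 20 rows; each row is the pose to reach, as a shift and turn from the pose commanded when the call began, along the tool's axes at that moment; what a row does not reach only later rows make up. A row lasts 1/10 s, in which the tool goes at most 50 mm and 8.59 degrees, less where a joint would pass 70% of its speed; a pose out of reach is approached as far as the arm can. A call with a gripper value outside its range is refused whole. The fingers move at their own pace and stop on an object; the grip force is fixed at half the most. Time passes only in rows, so rows that repeat a pose let the fingers close. It gives the time, the measured TCP pose, the force, the opening and the grip force at its end, in the units of the state.
- bot.get_obs(): the state, without advancing time (a new reading comes with each control period).
- bot.camera(name): name is "side" or "top" or "wrist"; returns the picture (400x640x3 uint8, red, green, blue); there is no depth.
- bot.get_calibration(name): a dict with "vfov" (degrees; the focal length in pixels is half the picture's height over the tangent of half this angle, whatever the lens; pixels are square), "cx", "cy" (the principal point, pixels), "origin" and "rotation" of the camera in the world; the wrist camera has in their place "mount" (4x4, takes a point from camera to tool coordinates, whose origin is the TCP and whose axes are the flange's). Camera axes: x right, y up, looking along -z (the intrinsics and any distortion apply to the point x, -y, -z); pixel columns grow to the right and rows downward; lengths in m; the calibration is good to about 2 mm. A picture is of the moment at which its call begins: read the wrist's pose just before it. get_calibration takes no time and is no camera call.
- bot.job_done(): hands the job in; it is judged then, once.
Trained networks look in the newest picture that a camera, given by its name, has taken for a name from the list of things; names that differ only in an ending like _2 or _b are one class to them, and where a whole thing is asked for, a point or a joint stands for the part that bears it (a point fixed in the world has none). Each returns a list of dicts, best first, with "score" (0 to 1); they miss things now and then, are a little off and sometimes report something else, mostly with a low value. They report only what shows in the picture. A call takes as long as a camera call. They do not tell look-alikes from the thing itself.
- bot.look_for(camera, thing): "extent" ([centre column, centre row, width, height] in pixels, round what is visible of it).
- bot.outline_of(camera, thing): "region" (400x640 bool, what is visible of it) and "extent" ([centre column, centre row, width, height] in pixels, round what is visible of it).
The state is a dict: "clock": time; "joint_pos": joint angles; "joint_vel": joint speeds; "tau": joint torques, N m; "eef_pos": TCP position; "tool_rot": TCP orientation; "ft_force": force on the tool from outside, world axes, zero at the start; "ft_torque": the same for the moment, N m; "grip_width": finger opening in m; "grasp_force": force on a finger pad.
Only numpy, scipy, OpenCV 4.12 (cv2) and the standard library are available. Lean on these libraries where they do the work, as an engineer would, in place of code of your own. Each camera call takes 0.05 s, during which the arm holds its last target. There are 200 camera calls.

## Working session

There is one attempt and no reset: what is moved stays moved. The work goes in short steps, Python scripts to look and compute and a tool call to move; the robot and the scene stay as the last step left them, time stands still between calls to the robot, and variables do not carry over. Pictures are saved under pics/ and viewed, at most 14 in all, crops included, and the job is handed in when it is done.

Besides the shell and the picture viewer there is one more tool, called by a JSON object that holds its "op" and its "data". drive_tool: Moves the arm, as the interface text tells. Its arguments: {"type":"object","properties":{"rows":{"type":"array","items":{"type":"object","properties":{"dx":{"type":"number"},"dy":{"type":"number"},"dz":{"type":"number"},"wx":{"type":"number"},"wy":{"type":"number"},"wz":{"type":"number"},"hand":{"type":"number"}}}}},"required":["rows"]}

```bash
mkdir -p pics; cat > h.py <<'E'
import numpy as np, cv2
from workcell import bot
from scipy.spatial.transform import Rotation as R
def cam(n,obs=None):
    c=bot.get_calibration(n); f=200/np.tan(np.radians(c['vfov'])/2)
    if 'mount' in c:
        o=obs or bot.get_obs(); T=np.eye(4); T[:3,:3]=R.from_quat(o['tool_rot']).as_matrix(); T[:3,3]=o['eef_pos']
        M=T@np.array(c['mount']); return f,c['cx'],c['cy'],M[:3,3],M[:3,:3],c
    return f,c['cx'],c['cy'],np.array(c['origin']),np.array(c['rotation']),c
def px2w(n,u,v,z,obs=None):
    f,cx,cy,o,r,_=cam(n,obs); d=r@np.array([(u-cx)/f,-(v-cy)/f,-1]); return o+d*(z-o[2])/d[2]
def w2px(n,p,obs=None):
    f,cx,cy,o,r,_=cam(n,obs); q=r.T@(np.array(p)-o); return cx+f*q[0]/-q[2], cy-f*q[1]/-q[2]
def save(n,name,img=None):
    im=bot.camera(n) if img is None else img
    cv2.imwrite('pics/'+name,cv2.cvtColor(im,cv2.COLOR_RGB2BGR)); return im
E
python3 - <<'E'
from h import *
np.set_printoptions(precision=4,suppress=True)
a=save('top','t0.png'); b=save('side','s0.png')
cv2.imwrite('pics/both.png',cv2.cvtColor(np.vstack([a,b]),cv2.COLOR_RGB2BGR)[:, :])
for n in ('top','side','wrist'): print(n,bot.get_calibration(n))
for t in 'support_bar spool pot loupe spool_insert pot_insert loupe_insert bar_insert screw_dish charger_cube'.split():
    print(t,[(np.round(d['extent']),round(d['score'],2),px2w('top',*d['extent'][:2],0.016)[:2]) for d in bot.look_for('top',t)])
print(bot.get_obs())
E
```

```text
top {'vfov': 51.339778670467894, 'cx': 315.762199316945, 'cy': 204.3985983653804, 'origin': array([ 0.4041, -0.015 ,  1.2675]), 'rotation': array([-0.0136,  0.0317,  0.7068, -0.7066])}
side {'vfov': 45.00285308994381, 'cx': 320.3950463185585, 'cy': 202.4466613764445, 'origin': array([-0.1783,  1.0405,  0.6945]), 'rotation': array([-0.1417,  0.5083,  0.8192, -0.2247])}
wrist {'vfov': 60.997458260427834, 'cx': 323.0495578657522, 'cy': 198.33179615095386, 'mount': array([[-0.0004,  0.9625,  0.2712,  0.0683],
       [ 1.    ,  0.0003,  0.0005,  0.0006],
       [ 0.0004,  0.2712, -0.9625, -0.1709],
       [ 0.    ,  0.    ,  0.    ,  1.    ]])}Traceback (most recent call last):
  File "<stdin>", line 7, in <module>
  File "h.py", line 11, in px2w
    f,cx,cy,o,r,_=cam(n,obs); d=r@np.array([(u-cx)/f,-(v-cy)/f,-1]); return o+d*(z-o[2])/d[2]
                                ~^~~~~~~~~~~~~~~~~~~~~~~~~~~~~~~~~~
ValueError: matmul: Input operand 1 has a mismatch in its core dimension 0, with gufunc signature (n?,k),(k,m?)->(n?,m?) (size 3 is different from 4)
```

View pics/t0.png

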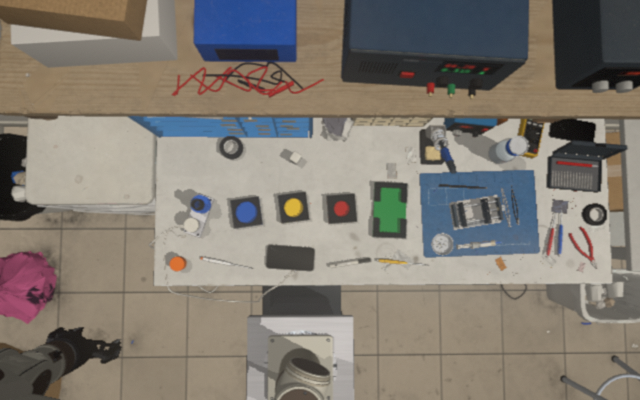

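View pics/s0.png

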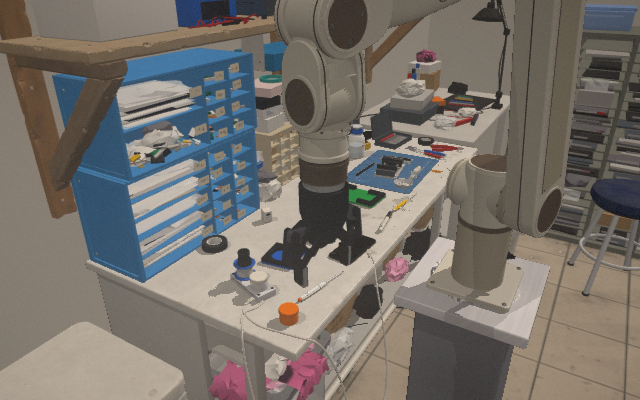

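The top picture shows the pile at (195,215): loupe on the blue spool at (200,203), pot at (191,226). The inserts are blue (246,212), yellow (293,207), red (341,208) and green (389,209). The orange look-alike is at (178,263), the charger cube at (293,158) and the dish at (442,243). A black ring at (230,147) and a white bottle at (510,150) are other distractors.

```bash
sed -i "s/np.array(c\['rotation'\])/R.from_quat(c['rotation']).as_matrix()/" h.py
python3 - <<'E'
from h import *
np.set_printoptions(precision=4,suppress=True)
print(R.from_quat(bot.get_calibration('top')['rotation']).as_matrix())
im=bot.camera('top')
Z=dict(support_bar=.018,spool=.053,pot=.05,loupe=.087,screw_dish=.014,charger_cube=.038)
for t in 'support_bar spool pot loupe spool_insert pot_insert loupe_insert bar_insert screw_dish charger_cube'.split():
    print(t,[(np.round(d['extent']),round(d['score'],2),px2w('top',*d['extent'][:2],Z.get(t,.016))[:2]) for d in bot.look_for('top',t)])
o=bot.get_obs();print(o['eef_pos'],o['tool_rot'],o['grip_width'],o['clock'])
c=cv2.resize(im[120:290,150:480],None,fx=2.4,fy=2.4,interpolation=cv2.INTER_CUBIC); save('',"crop.png",c)
E
```

```text
[[-0.0012  0.998  -0.0639]
 [-0.9997  0.0005  0.0256]
 [ 0.0256  0.0639  0.9976]]
support_bar [(array([198., 219.,  32.,  40.]), 0.77, array([0.4398, 0.3033]))]
spool [(array([203., 206.,  15.,  15.]), 0.49, array([0.4768, 0.2826]))]
pot [(array([180., 264.,  16.,  14.]), 0.78, array([0.3101, 0.3465])), (array([188., 225.,  15.,  13.]), 0.76, array([0.4226, 0.3254])), (array([342., 210.,  31.,  31.]), 0.49, array([ 0.4668, -0.1239]))]
loupe []
spool_insert [(array([247., 212.,  30.,  27.]), 0.95, array([0.461, 0.158]))]
pot_insert [(array([294., 207.,  34.,  32.]), 0.76, array([0.477 , 0.0172]))]
loupe_insert [(array([341., 210.,  34.,  33.]), 0.76, array([ 0.4683, -0.123 ])), (array([391., 213.,  36.,  57.]), 0.75, array([ 0.4595, -0.276 ]))]
bar_insert []
screw_dish [(array([439., 245.,  16.,  21.]), 0.64, array([ 0.3616, -0.421 ]))]
charger_cube [(array([293., 158.,  12.,  17.]), 0.44, array([0.6219, 0.0211])), (array([441., 244.,  23.,  20.]), 0.39, array([ 0.365, -0.418]))]
[0.1548 0.4754 0.2029] [ 0.1567  0.9876  0.     -0.    ] 0.0855413505666019 0.7
```

View pics/crop.png

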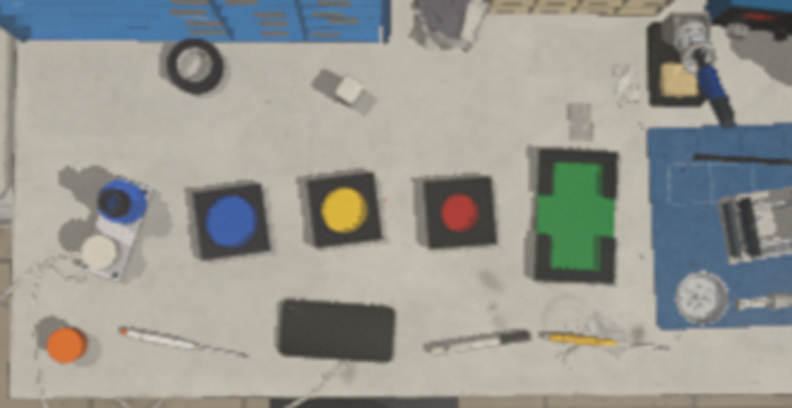

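The loupe on the spool is at crop (118,203) and the white pot at (100,252). The orange look-alike is at (66,345), and nothing else there is black and standing on a spool. Next is a wrist view over the pile and the blue and yellow inserts.

{"op": "drive_tool", "data": {"rows": [{"dx":-6.2,"dy":-3.3,"dz":-1.6},{"dx":-6.2,"dy":-3.3,"dz":-1.6},{"dx":-6.2,"dy":-3.3,"dz":-1.6},{"dx":-6.2,"dy":-3.3,"dz":-1.6},{"dx":-6.2,"dy":-3.3,"dz":-1.6},{"dx":-6.2,"dy":-3.3,"dz":-1.6},{"dx":-6.2,"dy":-3.3,"dz":-1.6},{"dx":-6.2,"dy":-3.3,"dz":-1.6},{"dx":-6.2,"dy":-3.3,"dz":-1.6},{"dx":-6.2,"dy":-3.3,"dz":-1.6},{"dx":-6.2,"dy":-3.3,"dz":-1.6},{"dx":-6.2,"dy":-3.3,"dz":-1.6}]}}

```text
invalid input at $.rows[0]: expected keys dx, dy, dz, wx, wy, wz, hand
```

```bash
cat >> h.py <<'E'
np.set_printoptions(precision=4,suppress=True)
H=dict(support_bar=.018,spool=.053,pot=.05,loupe=.087,screw_dish=.014,charger_cube=.038)
def find(n,names,o):
    for t in names:
        for d in bot.outline_of(n,t)[:2]:
            e=d['extent'];cs,_=cv2.findContours(d['region'].astype(np.uint8),cv2.RETR_EXTERNAL,cv2.CHAIN_APPROX_NONE)
            c=max(cs,key=cv2.contourArea)[:,0]
            z=H.get(t,.016)
            w=np.array([px2w(n,u,v,z,o)[:2] for u,v in c],np.float32)
            (x,y),(a,b),th=cv2.minAreaRect(w*1000)
            print(t,round(d['score'],2),'px',np.round(e),'ctr mm',round(x,1),round(y,1),'size',round(a),round(b),'th',round(th,1))
E
python3 - <<'E'
from h import *
o=bot.get_obs();print(o['eef_pos'],o['tool_rot'],o['clock'])
save('wrist','w1.png')
find('wrist','support_bar spool pot loupe spool_insert pot_insert loupe_insert'.split(),o)
E
```

```text
[0.1548 0.4754 0.2029] [ 0.1567  0.9876  0.     -0.    ] 0.7
pot 0.76 px [274. 317.  35.  43.] ctr mm 291.8 372.6 size 41 56 th 68.8
```

View pics/w1.png

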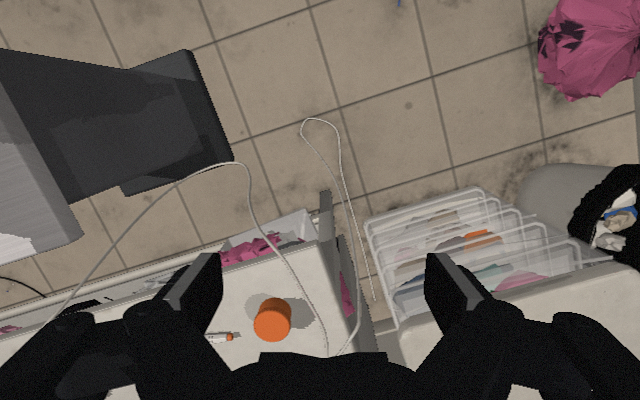

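This first wrist picture came from the start pose because the move was refused. It shows only the orange look-alike at (272,320). I'll resend the move with all the keys.

{"op": "drive_tool", "data": {"rows": [{"dx":-6.4,"dy":-3.3,"dz":-2,"wx":0,"wy":0,"wz":0,"hand":85},{"dx":-6.4,"dy":-3.3,"dz":-2,"wx":0,"wy":0,"wz":0,"hand":85},{"dx":-6.4,"dy":-3.3,"dz":-2,"wx":0,"wy":0,"wz":0,"hand":85},{"dx":-6.4,"dy":-3.3,"dz":-2,"wx":0,"wy":0,"wz":0,"hand":85},{"dx":-6.4,"dy":-3.3,"dz":-2,"wx":0,"wy":0,"wz":0,"hand":85},{"dx":-6.4,"dy":-3.3,"dz":-2,"wx":0,"wy":0,"wz":0,"hand":85},{"dx":-6.4,"dy":-3.3,"dz":-2,"wx":0,"wy":0,"wz":0,"hand":85},{"dx":-6.4,"dy":-3.3,"dz":-2,"wx":0,"wy":0,"wz":0,"hand":85},{"dx":-6.4,"dy":-3.3,"dz":-2,"wx":0,"wy":0,"wz":0,"hand":85},{"dx":-6.4,"dy":-3.3,"dz":-2,"wx":0,"wy":0,"wz":0,"hand":85},{"dx":-6.4,"dy":-3.3,"dz":-2,"wx":0,"wy":0,"wz":0,"hand":85},{"dx":-6.4,"dy":-3.3,"dz":-2,"wx":0,"wy":0,"wz":0,"hand":85}]}}

```text
clock: 2.3
eef_pos: [0.407, 0.2203, 0.3025]
tool_rot: [0.156, 0.988, -0.0, -0.0]
ft_force: [-0.4, -0.4, 0.5]
grip_width: 0.0846
grasp_force: 0.0
```

```bash
python3 - <<'E'
from h import *
o=bot.get_obs();print(o['eef_pos'],o['tool_rot'],o['clock'])
save('wrist','w2.png')
find('wrist','support_bar spool pot loupe spool_insert pot_insert loupe_insert'.split(),o)
E
```

```text
[0.407  0.2203 0.3025] [ 0.1557  0.9878 -0.0002 -0.0004] 2.3
support_bar 0.65 px [396. 167.  48.  93.] ctr mm 435.1 310.9 size 54 84 th 71.0
spool 0.98 px [395. 197.  49.  47.] ctr mm 478.6 290.1 size 58 53 th 31.8
pot 0.75 px [408.  47.  39.  41.] ctr mm 312.9 354.5 size 42 45 th 30.5
loupe 0.66 px [399. 202.  27.  32.] ctr mm 476.2 293.5 size 41 31 th 28.1
spool_insert 0.74 px [296. 207.  80.  80.] ctr mm 462.6 164.6 size 88 88 th 8.7
pot_insert 0.77 px [208. 234.  85.  62.] ctr mm 476.3 24.5 size 88 92 th 7.9
loupe_insert 0.57 px [120. 267.  81.  68.] ctr mm 472.2 -118.6 size 90 98 th 3.8
```

View pics/w2.png

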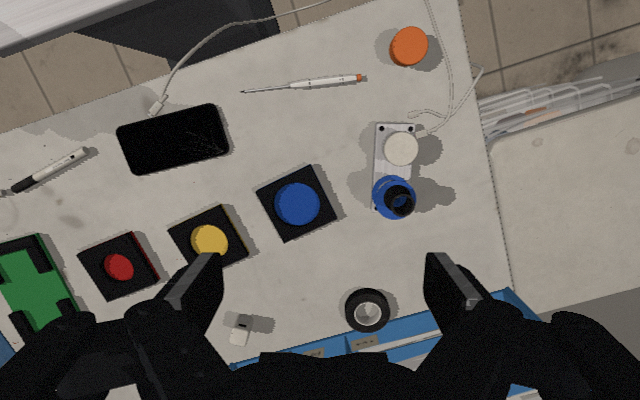

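The wrist picture shows the loupe at (399,202) on the spool at (394,198), the pot at (401,150), and the bar corners at about (382,128) and (411,128). The inserts are blue (297,204), yellow (209,240), red (119,267) and green (30,290). The orange look-alike at (408,46) is what the net called "pot". I'll fit the true circles from colours and check with an overlay.

```bash
cat >> h.py <<'E'
def blob(im,lo,hi,box):
    u0,v0,u1,v1=box; hsv=cv2.cvtColor(im,cv2.COLOR_RGB2HSV)
    m=np.zeros(im.shape[:2],np.uint8); m[v0:v1,u0:u1]=cv2.inRange(hsv,lo,hi)[v0:v1,u0:u1]
    n,l,s,c=cv2.connectedComponentsWithStats(m); k=1+np.argmax(s[1:,4]); return (l==k).astype(np.uint8),c[k],s[k]
def circ(im,n,p,r,col,o):
    q=[w2px(n,[p[0]+r*np.cos(t),p[1]+r*np.sin(t),p[2]],o) for t in np.linspace(0,2*np.pi,60)]
    return q,col
E
python3 - <<'E'
from h import *
o=bot.get_obs(); im=cv2.cvtColor(cv2.imread('pics/w2.png'),cv2.COLOR_BGR2RGB); n='wrist'
P={}
for nm,lo,hi,box in [('blue_f',(105,120,60),(125,255,255),(260,170,335,240)),('yel',(15,100,80),(35,255,255),(170,205,245,270)),('red',(0,120,60),(10,255,255),(85,240,145,295)),('spool',(105,120,50),(125,255,255),(360,165,425,230)),('pot',(0,0,185),(40,45,255),(370,125,425,172))]:
    m,c,s=blob(im,lo,hi,box); h=cv2.convexHull(cv2.findContours(m,cv2.RETR_EXTERNAL,cv2.CHAIN_APPROX_NONE)[0][0])
    z={'spool':.053,'pot':.05}.get(nm,.011)
    w=np.array([px2w(n,u,v,z,o)[:2] for u,v in h[:,0]],np.float32)*1000
    (x,y),r=cv2.minEnclosingCircle(w); mo=cv2.moments(h); cc=px2w(n,mo['m10']/mo['m00'],mo['m01']/mo['m00'],z,o)[:2]
    print(nm,s,'enc',x,y,2*r,'centroid',cc); P[nm]=np.r_[cc,z]
S=6;u0,v0=345,110
crop=cv2.resize(im[v0:v0+95,u0:u0+110],None,fx=S,fy=S,interpolation=cv2.INTER_CUBIC)
for p,r,col in [((*P['spool'][:2],.053),.0265,(255,0,0)),((*P['pot'][:2],.05),.022,(0,255,0)),((.4785,.291,.087),.0175,(255,255,0))]:
    q,_=circ(im,n,p,r,col,o); cv2.polylines(crop,[((np.array(q)-[u0,v0]+.5)*S).astype(int)],True,col,1)
save('','c2.png',crop)
E
```

```text
blue_f [ 274  183   46   42 1529] enc 463.2471008300781 162.6063232421875 65.1866683959961 centroid [0.4627 0.1627]
yel [191 225  37  30 898] enc 477.0489807128906 22.188602447509766 56.26609802246094 centroid [0.4756 0.0218]
red [104 254  30  27 557] enc 474.0135192871094 -124.44851684570312 46.30057907104492 centroid [ 0.4737 -0.1244]
spool [372 175  44  44 729] enc 482.5802307128906 288.939453125 60.98304748535156 centroid [0.4813 0.2906]
pot [394 133  23  24 231] enc 422.835693359375 321.30352783203125 37.12105178833008 centroid [0.4208 0.3239]
```

View pics/c2.png

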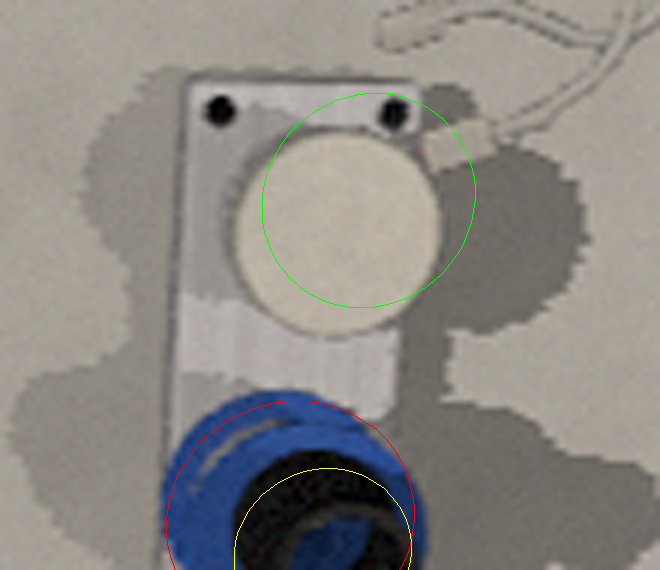

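The overlay shows the true pot lid centre at crop (337,233), so pixel (400.7,148.3). My colour blob for it was off. The bar's end corners are at about crop (192,78) and (415,80), and its left edge runs down to (160,570). The bar's pose follows from these.

```bash
python3 - <<'E'
from h import *
o=bot.get_obs(); n='wrist'
im=cv2.cvtColor(cv2.imread('pics/w2.png'),cv2.COLOR_BGR2RGB)
f=lambda a,b,z: px2w(n,345+a/6-.5,110+b/6-.5,z,o)[:2]
pot=f(337,233,.05); A=f(192,78,.018);B=f(415,80,.018);C=f(163,540,.018)
h1,h2=f(220,110,.018),f(393,114,.018)
print('pot',pot,'end width',np.linalg.norm(A-B),'end dir',np.degrees(np.arctan2(*(B-A)[::-1])),'side dir',np.degrees(np.arctan2(*(C-A)[::-1])),np.degrees(np.arctan2(*(h2-h1)[::-1])))
# spool top flange via the upper side of its silhouette: fit by hand-free max overlap search
hsv=cv2.cvtColor(im,cv2.COLOR_RGB2HSV); m=cv2.inRange(hsv,(105,120,50),(125,255,255))|cv2.inRange(hsv,(0,0,0),(180,255,45)); M=np.zeros_like(m); M[165:235,360:430]=m[165:235,360:430]
best=None
for x in np.arange(.465,.495,.001):
  for y in np.arange(.275,.305,.001):
    q=np.vstack([circ(im,n,(x,y,z),r,0,o)[0] for z,r in ((.018,.0265),(.053,.0265),(.053,.0265))]) 
    t=np.zeros_like(m)
    for z,r in ((.018,.0265),(.053,.0265),(.087,.0165),(.053,.0175)):
      cv2.fillConvexPoly(t,(np.array(circ(im,n,(x,y,z),r,0,o)[0])*16).astype(int),255,shift=4)
    s=((t>0)&(M>0)).sum()/((t>0)|(M>0)).sum()
    if best is None or s>best[0]: best=(s,x,y)
print(best)
d=np.array(best[1:])-pot; print(d,np.linalg.norm(d),np.degrees(np.arctan2(d[1],d[0])))
# loupe dark
L=cv2.inRange(hsv,(0,0,0),(180,255,60)); L2=np.zeros_like(L); L2[180:222,378:420]=L[180:222,378:420]; v,u=np.nonzero(L2); print('dark px',u.min(),u.max(),v.min(),v.max(),u.mean(),v.mean())
lp=[px2w(n,u.mean(),v.mean(),z,o)[:2] for z in(.053,.07,.087)];print(lp)
c2=cv2.resize(im[165:235,360:430],None,fx=8,fy=8,interpolation=cv2.INTER_CUBIC)
for p,r,col in [((*best[1:],.053),.0265,(255,0,0)),((*best[1:],.087),.0165,(255,255,0)),((*best[1:],.018),.0265,(0,255,0)),((*best[1:],.053),.0175,(255,0,255))]:
    q,_=circ(im,n,p,r,col,o); cv2.polylines(c2,[((np.array(q)-[360,165]+.5)*8).astype(int)],True,col,1)
save('','c3.png',c2)
E
```

```text
pot [0.425  0.3161] end width 0.04879325713228026 end dir 71.46436590991117 side dir -19.268096356875166 70.66801310042204Traceback (most recent call last):
  File "<stdin>", line 16, in <module>
  File "h.py", line 33, in circ
    q=[w2px(n,[p[0]+r*np.cos(t),p[1]+r*np.sin(t),p[2]],o) for t in np.linspace(0,2*np.pi,60)]
       ~~~~^^^^^^^^^^^^^^^^^^^^^^^^^^^^^^^^^^^^^^^^^^^^^^
  File "h.py", line 13, in w2px
    f,cx,cy,o,r,_=cam(n,obs); q=r.T@(np.array(p)-o); return cx+f*q[0]/-q[2], cy-f*q[1]/-q[2]
                  ~~~^^^^^^^
  File "h.py", line 5, in cam
    c=bot.get_calibration(n); f=200/np.tan(np.radians(c['vfov'])/2)
ValueError: time passes only in moves, steps and waits
```

```bash
python3 - <<'E'
s=open('h.py').read().replace("def cam(n,obs=None):\n    c=bot.get_calibration(n)","CC={}\ndef cam(n,obs=None):\n    if n not in CC: CC[n]=bot.get_calibration(n)\n    c=CC[n]")
open('h.py','w').write(s)
E
python3 - <<'E'
from h import *
o=bot.get_obs(); n='wrist'; im=cv2.cvtColor(cv2.imread('pics/w2.png'),cv2.COLOR_BGR2RGB)
sp=(.4873,.2943)
c2=cv2.resize(im[120:235,360:430],None,fx=5,fy=5,interpolation=cv2.INTER_CUBIC)
for p,r,col in [((*sp,.053),.0265,(255,0,0)),((*sp,.087),.0165,(255,255,0)),((*sp,.018),.0265,(0,255,0)),((.425,.3161,.05),.022,(255,0,255))]:
    q,_=circ(im,n,p,r,col,o); cv2.polylines(c2,[((np.array(q)-[360,120]+.5)*5).astype(int)],True,col,1)
save('','c3.png',c2)
E
```

```text
(no output)
```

View pics/c3.png

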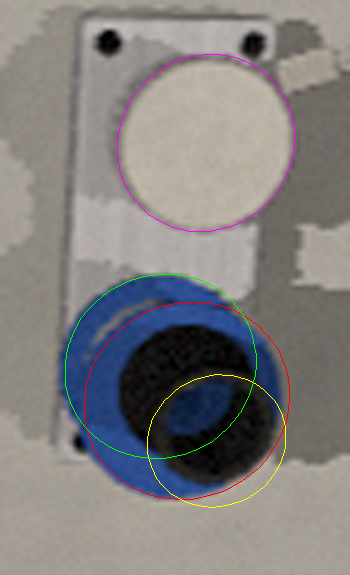

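The overlay puts the spool and loupe axis at (0.487,0.294) and the pot at (0.425,0.316). The bar centre is (0.456,0.305) with its length at -19.3°. The purple and red circles match the image. Next, a planner to print the tool units.

```bash
cat >> h.py <<'E'
def plan(ts,ang=None):
    o=bot.get_obs(); r=R.from_quat(o['tool_rot']).as_matrix(); y=np.degrees(np.arctan2(r[1,1],r[0,1]))
    print('at',o['eef_pos'],'ang',y,'t',o['clock'],'w',o['grip_width'],'tilt',np.degrees(np.arccos(-r[2,2])))
    for t in ts: print(t,np.round(r.T@(np.array(t)-o['eef_pos'])/.05,2))
    if ang is not None: print('wz',-(ang-y)/5)
E
python3 - <<'E'
from h import *
plan([(.487,.294,.15),(.487,.294,.077)],70.7)
E
```

```text
at [0.4079 0.2196 0.3029] ang 71.98940819555821 t 2.7 w 0.08526122285954775 tilt 0.0006660725921855191
(0.487, 0.294, 0.15) [-1.05  1.9   3.06]
(0.487, 0.294, 0.077) [-1.05  1.9   4.52]
wz 0.2578816391116419
```

{"op": "drive_tool", "data": {"rows": [{"dx":-1.05,"dy":1.9,"dz":2,"wx":0,"wy":0,"wz":0.25,"hand":75},{"dx":-1.05,"dy":1.9,"dz":2,"wx":0,"wy":0,"wz":0.25,"hand":75},{"dx":-1.05,"dy":1.9,"dz":3,"wx":0,"wy":0,"wz":0.25,"hand":75},{"dx":-1.05,"dy":1.9,"dz":3.8,"wx":0,"wy":0,"wz":0.25,"hand":75},{"dx":-1.05,"dy":1.9,"dz":4.5,"wx":0,"wy":0,"wz":0.25,"hand":75},{"dx":-1.05,"dy":1.9,"dz":4.5,"wx":0,"wy":0,"wz":0.25,"hand":75},{"dx":-1.05,"dy":1.9,"dz":4.5,"wx":0,"wy":0,"wz":0.25,"hand":75},{"dx":-1.05,"dy":1.9,"dz":4.5,"wx":0,"wy":0,"wz":0.25,"hand":75}]}}

```text
clock: 3.5
eef_pos: [0.4887, 0.2942, 0.0802]
tool_rot: [0.168, 0.986, 0.001, 0.001]
ft_force: [0.1, 0.3, -0.4]
grip_width: 0.0747
grasp_force: 0.0
```

```bash
python3 - <<'E'
from h import *
plan([(.487,.294,.077)],70.7)
save('wrist','w3.png')
E
```

```text
at [0.4887 0.2942 0.0802] ang 70.70457017749506 t 3.5 w 0.07474493955677035 tilt 0.18785025331721503
(0.487, 0.294, 0.077) [ 0.03 -0.02  0.06]
wz 0.000914035499010879
```

View pics/w3.png

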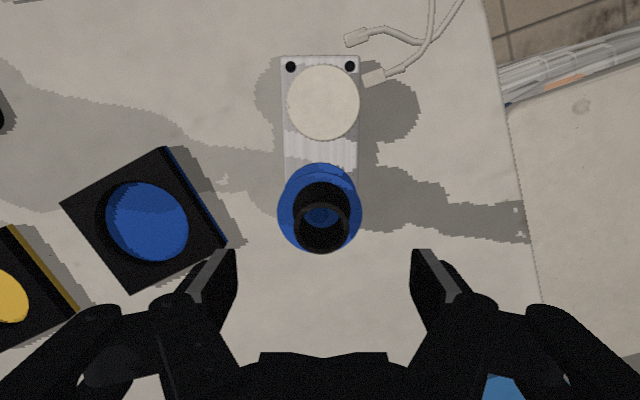

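The loupe's top rim is at (321,222), centred between the fingers. The pot is at (323,102), and the bar's end corners are at (281,57) and (360,57).

```bash
python3 - <<'E'
from h import *
o=bot.get_obs(); n='wrist'
print('loupe',px2w(n,321,222,.087,o),'pot',px2w(n,323,102,.05,o),'spool w', px2w(n,319,207,.053,o))
A,B=px2w(n,281,57,.018,o),px2w(n,360,57,.018,o); print(A,B,np.linalg.norm(A-B),np.degrees(np.arctan2(*(B-A)[1::-1])), 'tcp px',w2px(n,o['eef_pos'],o), w2px(n,(*o['eef_pos'][:2],.087),o))
E
```

```text
loupe [0.4804 0.2971 0.087 ] pot [0.4247 0.3179 0.05  ] spool w [0.4824 0.295  0.053 ]
[0.3898 0.3018 0.018 ] [0.4065 0.3495 0.018 ] 0.050547849148443166 70.70539879635153 tcp px (np.float64(322.09620890273084), np.float64(234.38303564254682)) (np.float64(322.1076924417753), np.float64(238.66501841619464))
```

{"op": "drive_tool", "data": {"rows": [{"dx":0.08,"dy":0.01,"dz":0.05,"wx":0,"wy":0,"wz":0,"hand":55},{"dx":0.08,"dy":0.01,"dz":0.05,"wx":0,"wy":0,"wz":0,"hand":40},{"dx":0.08,"dy":0.01,"dz":0.05,"wx":0,"wy":0,"wz":0,"hand":20},{"dx":0.08,"dy":0.01,"dz":0.05,"wx":0,"wy":0,"wz":0,"hand":20},{"dx":0.08,"dy":0.01,"dz":0.05,"wx":0,"wy":0,"wz":0,"hand":20},{"dx":0.08,"dy":0.01,"dz":0.05,"wx":0,"wy":0,"wz":0,"hand":20},{"dx":0.08,"dy":0.01,"dz":0.05,"wx":0,"wy":0,"wz":0,"hand":20},{"dx":0.08,"dy":0.01,"dz":0.05,"wx":0,"wy":0,"wz":0,"hand":20}]}}

```text
clock: 4.35
eef_pos: [0.4837, 0.2953, 0.0753]
tool_rot: [0.168, 0.986, -0.0, -0.0]
ft_force: [0.2, -0.5, 0.8]
grip_width: 0.0198
grasp_force: 0.0
```

```bash
python3 - <<'E'
from h import *
plan([(.474,-.124,.16),(.474,-.124,.06),(.474,-.124,.032)])
E
```

```text
at [0.4837 0.2953 0.0753] ang 70.7083219915755 t 4.35 w 0.019810081379310156 tilt 0.00909517701046671
(0.474, -0.124, 0.16) [-2.59 -7.98 -1.69]
(0.474, -0.124, 0.06) [-2.59 -7.98  0.31]
(0.474, -0.124, 0.032) [-2.59 -7.98  0.87]
```

```bash
python3 - <<'E'
from h import *
a=save('wrist','w4.png'); b=bot.camera('side')
save('','w4b.png',np.vstack([a[120:400,160:480],cv2.resize(b[230:320,200:320],None,fx=2.667,fy=2.667)]))
E
```

```text
(no output)
```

View pics/w4b.png

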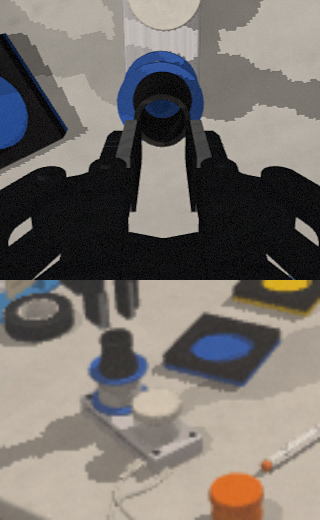

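The fingers have closed behind and above the loupe. In the side view the finger ends are at about (240,245) and the loupe's top is at (244,252). I'll check the geometry with the side camera.

```bash
python3 - <<'E'
from h import *
o=bot.get_obs(); print(bot.tip_extent)
e=o['eef_pos']
for d in (-.0,.011): print('tip side px',w2px('side',(e[0],e[1],e[2]-d)),'wrist',w2px('wrist',(e[0],e[1],e[2]-d),o))
print('loupe top from side',px2w('side',244,251.8,.087))
print('spool flange', px2w('side',200+118/2.667,230+(368-280)/2.667,.053), 'pot', px2w('side',200+158/2.667,230+(404-280)/2.667,.05))
for nm in ('spool_insert','pot_insert'):
  bot.camera('side')
  for d in bot.look_for('side',nm)[:1]: print(nm,px2w('side',*d['extent'][:2],.016))
E
```

```text
0.011
tip side px (np.float64(243.04656065501294), np.float64(253.48165692132739)) wrist (np.float64(322.0951363282123), np.float64(234.38002416904186))
tip side px (np.float64(243.38945850286706), np.float64(257.38050406128957)) wrist (np.float64(322.15685944416964), np.float64(227.1802749562445))
loupe top from side [0.474  0.3024 0.087 ]
spool flange [0.4782 0.3002 0.053 ] pot [0.416  0.3233 0.05  ]
spool_insert [0.4466 0.1772 0.016 ]
pot_insert [0.4613 0.0511 0.016 ]
```

The seen fingertips look higher than the stated TCP plus 11 mm. I'll mark the tool axis on both pictures to settle it.

```bash
python3 - <<'E'
from h import *
o=bot.get_obs(); e=o['eef_pos']; r=R.from_quat(o['tool_rot']).as_matrix()
a=cv2.cvtColor(cv2.imread('pics/w4.png'),cv2.COLOR_BGR2RGB); b=bot.camera('side')
def mk(n,im,u0,v0,w,h,S):
    c=cv2.resize(im[v0:v0+h,u0:u0+w],None,fx=S,fy=S,interpolation=cv2.INTER_CUBIC)
    for x in (-.011,.011):
      for d,col in ((.011,(255,0,0)),(0,(255,255,0)),(-.02,(0,255,0)),(-.04,(0,255,255))):
        for y in (-.01,.01):
          u,v=w2px(n,e+r@np.array([x,y,d]),o); cv2.circle(c,(int((u-u0+.5)*S),int((v-v0+.5)*S)),3,col,-1)
    return c
A=mk('wrist',a,240,170,160,130,2.5);B=mk('side',b,205,210,80,65,5)
save('','w5.png',np.hstack([A,B]))
E
```

```text
(no output)
```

View pics/w5.png

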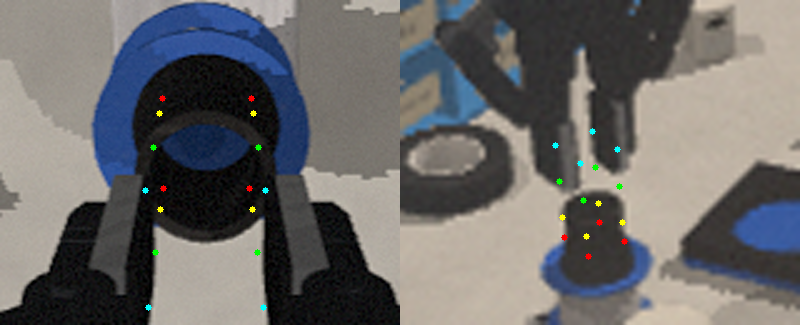

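Both cameras agree: the fingertips stand about 30 mm behind the reported TCP, by the cyan and green marks, so tip z is roughly TCP z + 0.03. The loupe is centred under them. I'll open, go 40 mm lower and close.

{"op": "drive_tool", "data": {"rows": [{"dx":0,"dy":0,"dz":0,"wx":0,"wy":0,"wz":0,"hand":65},{"dx":0,"dy":0,"dz":0,"wx":0,"wy":0,"wz":0,"hand":65},{"dx":0,"dy":0,"dz":0,"wx":0,"wy":0,"wz":0,"hand":65},{"dx":0,"dy":0,"dz":0,"wx":0,"wy":0,"wz":0,"hand":65},{"dx":0,"dy":0,"dz":0.3,"wx":0,"wy":0,"wz":0,"hand":65},{"dx":0,"dy":0,"dz":0.6,"wx":0,"wy":0,"wz":0,"hand":65},{"dx":0,"dy":0,"dz":0.8,"wx":0,"wy":0,"wz":0,"hand":65},{"dx":0,"dy":0,"dz":0.8,"wx":0,"wy":0,"wz":0,"hand":65},{"dx":0,"dy":0,"dz":0.8,"wx":0,"wy":0,"wz":0,"hand":45},{"dx":0,"dy":0,"dz":0.8,"wx":0,"wy":0,"wz":0,"hand":25},{"dx":0,"dy":0,"dz":0.8,"wx":0,"wy":0,"wz":0,"hand":25},{"dx":0,"dy":0,"dz":0.8,"wx":0,"wy":0,"wz":0,"hand":25},{"dx":0,"dy":0,"dz":0.8,"wx":0,"wy":0,"wz":0,"hand":25},{"dx":0,"dy":0,"dz":0.8,"wx":0,"wy":0,"wz":0,"hand":25}]}}

```text
clock: 6.1
eef_pos: [0.4846, 0.2958, 0.0365]
tool_rot: [0.168, 0.986, 0.001, 0.001]
ft_force: [0.5, -0.8, 5.6]
grip_width: 0.0332
grasp_force: 59.8
```

Gripped at 33 mm with 60 N. Lift and carry over to the red insert.

{"op": "drive_tool", "data": {"rows": [{"dx":0,"dy":0,"dz":-0.3,"wx":0,"wy":0,"wz":0,"hand":25},{"dx":0,"dy":0,"dz":-1,"wx":0,"wy":0,"wz":0,"hand":25},{"dx":-0.3,"dy":-0.8,"dz":-1.4,"wx":0,"wy":0,"wz":0,"hand":25},{"dx":-0.6,"dy":-1.7,"dz":-1.4,"wx":0,"wy":0,"wz":0,"hand":25},{"dx":-0.9,"dy":-2.6,"dz":-1.4,"wx":0,"wy":0,"wz":0,"hand":25},{"dx":-1.2,"dy":-3.5,"dz":-1.4,"wx":0,"wy":0,"wz":0,"hand":25},{"dx":-1.5,"dy":-4.4,"dz":-1.4,"wx":0,"wy":0,"wz":0,"hand":25},{"dx":-1.8,"dy":-5.3,"dz":-1.4,"wx":0,"wy":0,"wz":0,"hand":25},{"dx":-2.1,"dy":-6.2,"dz":-1.4,"wx":0,"wy":0,"wz":0,"hand":25},{"dx":-2.3,"dy":-7,"dz":-1.4,"wx":0,"wy":0,"wz":0,"hand":25},{"dx":-2.5,"dy":-7.6,"dz":-1.4,"wx":0,"wy":0,"wz":0,"hand":25},{"dx":-2.57,"dy":-8,"dz":-1.4,"wx":0,"wy":0,"wz":0,"hand":25},{"dx":-2.57,"dy":-8,"dz":-1.4,"wx":0,"wy":0,"wz":0,"hand":25},{"dx":-2.57,"dy":-8,"dz":-1.4,"wx":0,"wy":0,"wz":0,"hand":25},{"dx":-2.57,"dy":-8,"dz":-1.4,"wx":0,"wy":0,"wz":0,"hand":25}]}}

```text
clock: 7.6
eef_pos: [0.4727, -0.1238, 0.1052]
tool_rot: [0.167, 0.986, 0.0, -0.0]
ft_force: [-0.4, 0.2, -0.1]
grip_width: 0.0328
grasp_force: 59.7
```

```bash
python3 - <<'E'
from h import *
o=bot.get_obs();n='wrist';im=save('wrist','w6.png')
plan([(.474,-.124,.04),(.474,-.124,-.0095)]); print(o['grasp_force'])
for nm,lo,hi in [('blue',(105,120,60),(125,255,255)),('yel',(15,100,80),(35,255,255)),('red',(0,120,60),(10,255,255)),('green',(45,100,50),(80,255,255))]:
    m,c,s=blob(im,lo,hi,(0,0,640,400)); h=cv2.convexHull(cv2.findContours(m,cv2.RETR_EXTERNAL,cv2.CHAIN_APPROX_NONE)[0][0])
    w=np.array([px2w(n,u,v,.011,o)[:2] for u,v in h[:,0]],np.float32)*1000
    mo=cv2.moments(h); print(nm,s,cv2.minEnclosingCircle(w),cv2.minAreaRect(w),px2w(n,mo['m10']/mo['m00'],mo['m01']/mo['m00'],.011,o)[:2])
E
```

```text
at [ 0.4728 -0.1236  0.1053] ang 70.80405379978633 t 7.65 w 0.03328119741968355 tilt 0.031022522745476677
(0.474, -0.124, 0.04) [-0.02  0.    1.31]
(0.474, -0.124, -0.0095) [-0.03 -0.    2.3 ]
59.72847282886505
blue [607  23  33 109 638] ((466.9167785644531, 115.76583099365234), 41.580345153808594) ((467.0912170410156, 114.22442626953125), (83.10255432128906, 6.628027439117432), 6.1457719802856445) [0.4608 0.1141]
yel [ 466   99   70   73 3932] ((476.5641784667969, 19.322811126708984), 28.004032135009766) ((476.8409423828125, 20.21820640563965), (53.53087615966797, 53.87205123901367), 13.936264991760254) [0.4762 0.0204]
red [ 293  164   59   51 2358] ((472.8040466308594, -124.248779296875), 23.752025604248047) ((471.24139404296875, -123.77558135986328), (47.01668930053711, 41.22676086425781), 72.63172149658203) [ 0.4718 -0.1239]
green [   84   130   152   176 12421] ((455.08233642578125, -260.09869384765625), 79.0572280883789) ((458.9298400878906, -267.5203857421875), (98.79638671875, 144.67762756347656), 87.57733917236328) [ 0.4557 -0.2629]
```

View pics/w6.png

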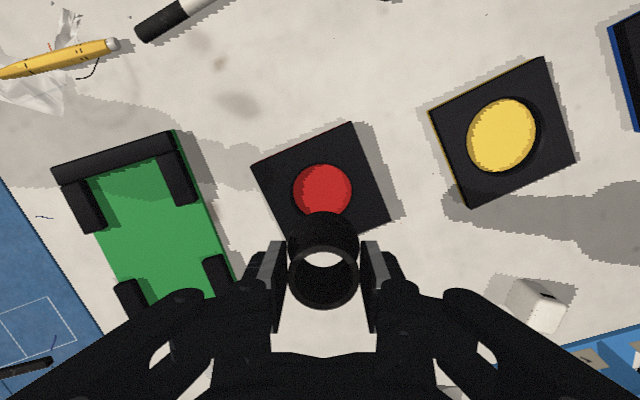

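The loupe is held upright with its rim at (322,277). The red cutout is at (322,191), centre about (0.4735,-0.124). The yellow one is at (0.476,0.020). Green was measured roughly and is partly hidden. I'll lower it with a 2 mm x correction.

{"op": "drive_tool", "data": {"rows": [{"dx":-0.05,"dy":0.01,"dz":0.7,"wx":0,"wy":0,"wz":0,"hand":25},{"dx":-0.05,"dy":0.01,"dz":1.4,"wx":0,"wy":0,"wz":0,"hand":25},{"dx":-0.05,"dy":0.01,"dz":1.8,"wx":0,"wy":0,"wz":0,"hand":25},{"dx":-0.05,"dy":0.01,"dz":2.05,"wx":0,"wy":0,"wz":0,"hand":25},{"dx":-0.05,"dy":0.01,"dz":2.15,"wx":0,"wy":0,"wz":0,"hand":25},{"dx":-0.05,"dy":0.01,"dz":2.2,"wx":0,"wy":0,"wz":0,"hand":25},{"dx":-0.05,"dy":0.01,"dz":2.25,"wx":0,"wy":0,"wz":0,"hand":25},{"dx":-0.05,"dy":0.01,"dz":2.25,"wx":0,"wy":0,"wz":0,"hand":25},{"dx":-0.05,"dy":0.01,"dz":2.25,"wx":0,"wy":0,"wz":0,"hand":25}]}}

```text
clock: 8.55
eef_pos: [0.476, -0.1251, -0.0064]
tool_rot: [0.167, 0.986, -0.0, 0.001]
ft_force: [-0.0, -0.3, -0.9]
grip_width: 0.033
grasp_force: 59.7
```

{"op": "drive_tool", "data": {"rows": [{"dx":0,"dy":0,"dz":0.03,"wx":0,"wy":0,"wz":0,"hand":25},{"dx":0,"dy":0,"dz":0.05,"wx":0,"wy":0,"wz":0,"hand":25},{"dx":0,"dy":0,"dz":0.05,"wx":0,"wy":0,"wz":0,"hand":25}]}}

```text
clock: 8.85
eef_pos: [0.4753, -0.1251, -0.0096]
tool_rot: [0.168, 0.986, 0.0, -0.0]
ft_force: [0.7, 0.4, -0.3]
grip_width: 0.0333
grasp_force: 59.7
```

{"op": "drive_tool", "data": {"rows": [{"dx":0,"dy":0,"dz":0,"wx":0,"wy":0,"wz":0,"hand":40},{"dx":0,"dy":0,"dz":0,"wx":0,"wy":0,"wz":0,"hand":60},{"dx":0,"dy":0,"dz":0,"wx":0,"wy":0,"wz":0,"hand":75},{"dx":0,"dy":0,"dz":0,"wx":0,"wy":0,"wz":0,"hand":75},{"dx":0,"dy":0,"dz":-0.3,"wx":0,"wy":0,"wz":0,"hand":75},{"dx":0,"dy":0,"dz":-1.2,"wx":0,"wy":0,"wz":0,"hand":75},{"dx":0,"dy":0,"dz":-2.2,"wx":0,"wy":0,"wz":0,"hand":75},{"dx":0,"dy":0,"dz":-2.2,"wx":0,"wy":0,"wz":0,"hand":75},{"dx":0,"dy":0,"dz":-2.2,"wx":0,"wy":0,"wz":0,"hand":75}]}}

```text
clock: 9.75
eef_pos: [0.4768, -0.1254, 0.102]
tool_rot: [0.168, 0.986, -0.0, 0.002]
ft_force: [0.1, 0.7, -0.2]
grip_width: 0.075
grasp_force: 0.0
```

```bash
python3 - <<'E'
from h import *
o=bot.get_obs();im=save('wrist','w7.png')
find('wrist',['loupe','loupe_insert'],o)
plan([(.485,.296,.12),(.485,.296,.02)])
c=cv2.resize(im[130:330,180:460],None,fx=2,fy=2)
for z,r in((.006,.0175),(.016,.024)):
    q,_=circ(im,'wrist',(.4735,-.124,z),r,0,o); cv2.polylines(c,[((np.array(q)-[180,130]+.5)*2).astype(int)],True,(0,255,0),1)
save('','w7c.png',c)
E
```

```text
loupe 0.81 px [325. 191.  40.  53.] ctr mm 457.9 -118.2 size 24 30 th 70.7
loupe 0.54 px [626.  64.  27. 118.] ctr mm 448.1 50.2 size 12 57 th 85.1
loupe_insert 0.92 px [320. 186. 145. 140.] ctr mm 473.6 -124.7 size 87 86 th 4.4
at [ 0.4741 -0.1247  0.099 ] ang 70.71497148500407 t 9.9 w 0.07495467026492844 tilt 0.1715382103159938
(0.485, 0.296, 0.12) [ 2.57  8.01 -0.41]
(0.485, 0.296, 0.02) [2.57 8.01 1.59]
```

View pics/w7c.png

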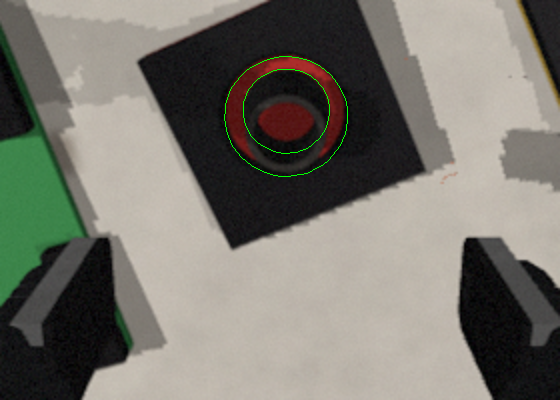

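The loupe is seated, with the red ring visible all round it at crop (286,118). Next is the spool.

{"op": "drive_tool", "data": {"rows": [{"dx":0.3,"dy":0.9,"dz":0,"wx":0,"wy":0,"wz":0,"hand":80},{"dx":0.6,"dy":1.8,"dz":0,"wx":0,"wy":0,"wz":0,"hand":80},{"dx":0.9,"dy":2.7,"dz":0,"wx":0,"wy":0,"wz":0,"hand":80},{"dx":1.2,"dy":3.6,"dz":0,"wx":0,"wy":0,"wz":0,"hand":80},{"dx":1.5,"dy":4.5,"dz":0,"wx":0,"wy":0,"wz":0,"hand":80},{"dx":1.8,"dy":5.4,"dz":0,"wx":0,"wy":0,"wz":0,"hand":80},{"dx":2.1,"dy":6.3,"dz":0,"wx":0,"wy":0,"wz":0,"hand":80},{"dx":2.4,"dy":7.2,"dz":0,"wx":0,"wy":0,"wz":0,"hand":80},{"dx":2.57,"dy":8,"dz":0,"wx":0,"wy":0,"wz":0,"hand":80},{"dx":2.57,"dy":8,"dz":0.2,"wx":0,"wy":0,"wz":0,"hand":80},{"dx":2.57,"dy":8,"dz":0.2,"wx":0,"wy":0,"wz":0,"hand":80},{"dx":2.57,"dy":8,"dz":0.2,"wx":0,"wy":0,"wz":0,"hand":80}]}}

```text
clock: 11.1
eef_pos: [0.4848, 0.2933, 0.0886]
tool_rot: [0.168, 0.986, -0.002, -0.002]
ft_force: [0.3, -0.0, -0.3]
grip_width: 0.0801
grasp_force: 0.0
```

```bash
python3 - <<'E'
from h import *
o=bot.get_obs();n='wrist';im=save('wrist','w8.png')
find('wrist',['spool','pot','support_bar'],o)
m,c,s=blob(im,(105,120,50),(125,255,255),(250,100,400,300)); h=cv2.findContours(m,cv2.RETR_EXTERNAL,cv2.CHAIN_APPROX_NONE)[0]; h=cv2.convexHull(max(h,key=len))[:,0]
best=None
t=np.zeros(m.shape,np.uint8); cv2.fillConvexPoly(t,h,1)
for x in np.arange(.476,.493,.001):
  for y in np.arange(.286,.306,.001):
    p=np.zeros_like(t)
    q=np.vstack([circ(im,n,(x,y,z),.0265,0,o)[0] for z in(.018,.053)]).astype(np.float32); cv2.fillConvexPoly(p,(cv2.convexHull(q)*16).astype(int),1,shift=4)
    k=(p&t).sum()/(p|t).sum()
    if best is None or k>best[0]: best=(k,x,y)
print(s,best)
x,y=best[1:]
plan([(x,y,.04),(x,y,0)],70.7)
E
```

```text
spool 0.97 px [323. 209.  85.  89.] ctr mm 482.8 293.4 size 58 53 th 2.5
pot 0.87 px [330. 109.  73.  74.] ctr mm 424.6 317.3 size 43 42 th 70.6
support_bar 0.76 px [325. 126.  79. 132.] ctr mm 437.2 310.8 size 52 87 th 71.1
[ 283  166   81   87 5477] (np.float64(0.9558191507649991), np.float64(0.485), np.float64(0.293))
at [0.4865 0.2937 0.0907] ang 70.60040311699609 t 11.3 w 0.08028481568352212 tilt 0.005968338003883059
(np.float64(0.485), np.float64(0.293), 0.04) [ 0.02 -0.02  1.01]
(np.float64(0.485), np.float64(0.293), 0) [ 0.02 -0.02  1.81]
wz -0.019919376600782357
```

{"op": "drive_tool", "data": {"rows": [{"dx":0.02,"dy":-0.02,"dz":0.8,"wx":0,"wy":0,"wz":0,"hand":80},{"dx":0.02,"dy":-0.02,"dz":1.4,"wx":0,"wy":0,"wz":0,"hand":80},{"dx":0.02,"dy":-0.02,"dz":1.8,"wx":0,"wy":0,"wz":0,"hand":80},{"dx":0.02,"dy":-0.02,"dz":1.8,"wx":0,"wy":0,"wz":0,"hand":80},{"dx":0.02,"dy":-0.02,"dz":1.8,"wx":0,"wy":0,"wz":0,"hand":65},{"dx":0.02,"dy":-0.02,"dz":1.8,"wx":0,"wy":0,"wz":0,"hand":45},{"dx":0.02,"dy":-0.02,"dz":1.8,"wx":0,"wy":0,"wz":0,"hand":45},{"dx":0.02,"dy":-0.02,"dz":1.8,"wx":0,"wy":0,"wz":0,"hand":45},{"dx":0.02,"dy":-0.02,"dz":1.8,"wx":0,"wy":0,"wz":0,"hand":45}]}}

```text
clock: 12.2
eef_pos: [0.4869, 0.2952, 0.0027]
tool_rot: [0.168, 0.986, 0.001, 0.002]
ft_force: [1.5, -0.6, 6.6]
grip_width: 0.0512
grasp_force: 63.3
```

```bash
python3 - <<'E'
from h import *
plan([(.463,.1625,.08),(.463,.1625,.0)])
E
```

```text
at [0.4869 0.2952 0.0027] ang 70.70165720750774 t 12.2 w 0.0511664762620022 tilt 0.26551768859683117
(0.463, 0.1625, 0.08) [-0.43 -2.66 -1.55]
(0.463, 0.1625, 0.0) [-0.43 -2.66  0.05]
```

{"op": "drive_tool", "data": {"rows": [{"dx":0,"dy":0,"dz":-0.2,"wx":0,"wy":0,"wz":0,"hand":45},{"dx":0,"dy":0,"dz":-0.8,"wx":0,"wy":0,"wz":0,"hand":45},{"dx":0,"dy":0,"dz":-1.5,"wx":0,"wy":0,"wz":0,"hand":45},{"dx":-0.15,"dy":-0.8,"dz":-1.7,"wx":0,"wy":0,"wz":0,"hand":45},{"dx":-0.3,"dy":-1.6,"dz":-1.7,"wx":0,"wy":0,"wz":0,"hand":45},{"dx":-0.43,"dy":-2.3,"dz":-1.7,"wx":0,"wy":0,"wz":0,"hand":45},{"dx":-0.43,"dy":-2.65,"dz":-1.7,"wx":0,"wy":0,"wz":0,"hand":45},{"dx":-0.43,"dy":-2.65,"dz":-1.7,"wx":0,"wy":0,"wz":0,"hand":45},{"dx":-0.43,"dy":-2.65,"dz":-1.7,"wx":0,"wy":0,"wz":0,"hand":45},{"dx":-0.43,"dy":-2.65,"dz":-1.7,"wx":0,"wy":0,"wz":0,"hand":45}]}}

```text
clock: 13.2
eef_pos: [0.4621, 0.1634, 0.0856]
tool_rot: [0.167, 0.986, 0.0, 0.0]
ft_force: [0.3, -0.2, -0.3]
grip_width: 0.051
grasp_force: 63.0
```

```bash
cat >> h.py <<'E'
def hole(im,lo,hi,box,D,o,c0,n='wrist'):
    "fit cutout centre: floor colour = floor disc within rim disc"
    m,c,s=blob(im,lo,hi,box); h=cv2.convexHull(max(cv2.findContours(m,cv2.RETR_EXTERNAL,cv2.CHAIN_APPROX_NONE)[0],key=len)); t=np.zeros_like(m); cv2.fillConvexPoly(t,h,1)
    v=h[:,0,1].max(); best=None   # rows below the visible part are ignored (occlusion)
    for x in np.arange(c0[0]-.012,c0[0]+.012,.001):
      for y in np.arange(c0[1]-.012,c0[1]+.012,.001):
        ps=[]
        for z in(.006,.016):
          p=np.zeros_like(t); cv2.fillConvexPoly(p,(np.array(circ(im,n,(x,y,z),D/2,0,o)[0])*16).astype(int),1,shift=4); ps.append(p)
        p=ps[0]&ps[1]; a=p[:v-8]; b=t[:v-8]; k=(a&b).sum()/(a|b).sum()
        if best is None or k>best[0]: best=(k,x,y)
    print('hole',s,np.round(best,4)); return best[1:]
E
python3 - <<'E'
from h import *
o=bot.get_obs();im=save('wrist','w9.png')
x,y=hole(im,(105,120,50),(125,255,255),(230,100,420,222),.066,o,(.463,.1625))
m,c,s=blob(im,(105,120,50),(125,255,255),(230,225,420,400)); print('spool blue',s)
plan([(x,y,.04),(x,y,-.009)]); print(o['grasp_force'])
im2=bot.camera('wrist'); print([ (np.round(d['extent']),round(d['score'],2)) for d in bot.look_for('wrist','spool')])
e=o['eef_pos'];print(w2px('wrist',(e[0],e[1],e[2]+.05),o))
E
```

```text
hole [ 276  155   95   67 4514] [0.9597 0.463  0.1625]
spool blue [  258   225   131   112 12328]
at [0.462  0.1634 0.0855] ang 70.79768906773674 t 13.25 w 0.051371356195689 tilt 0.04965476396663969
(np.float64(0.463), np.float64(0.1625), 0.04) [-0.02 -0.01  0.91]
(np.float64(0.463), np.float64(0.1625), -0.009) [-0.02 -0.01  1.89]
62.99479007720947
[(array([324., 266., 137., 140.]), 0.88), (array([ 14., 321.,  26.,  42.]), 0.28)]
(np.float64(321.84398066369965), np.float64(281.41216853883066))
```

View pics/w9.png

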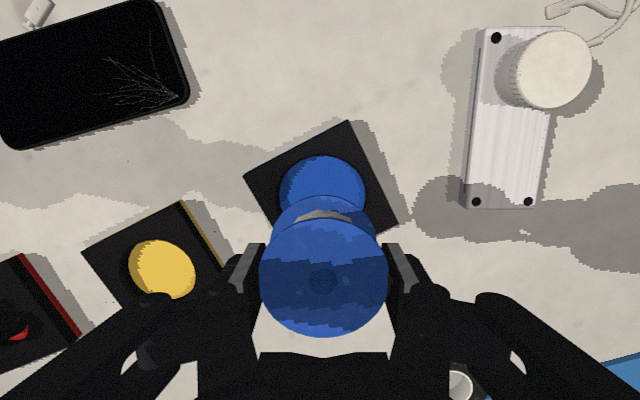

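The spool is held upright with its flange at (323,273), about 3 mm base-ward of the TCP. The blue cutout is at (322,185). The pot still stands on the bar at (549,69), and the four bar holes are at (496,38), (476,201), (528,201) and one hidden. Lower it.

{"op": "drive_tool", "data": {"rows": [{"dx":-0.09,"dy":-0.01,"dz":0.7,"wx":0,"wy":0,"wz":0,"hand":45},{"dx":-0.09,"dy":-0.01,"dz":1.3,"wx":0,"wy":0,"wz":0,"hand":45},{"dx":-0.09,"dy":-0.01,"dz":1.6,"wx":0,"wy":0,"wz":0,"hand":45},{"dx":-0.09,"dy":-0.01,"dz":1.75,"wx":0,"wy":0,"wz":0,"hand":45},{"dx":-0.09,"dy":-0.01,"dz":1.82,"wx":0,"wy":0,"wz":0,"hand":45},{"dx":-0.09,"dy":-0.01,"dz":1.85,"wx":0,"wy":0,"wz":0,"hand":45},{"dx":-0.09,"dy":-0.01,"dz":1.85,"wx":0,"wy":0,"wz":0,"hand":45},{"dx":-0.09,"dy":-0.01,"dz":1.85,"wx":0,"wy":0,"wz":0,"hand":45}]}}

```text
clock: 14.15
eef_pos: [0.4664, 0.1606, -0.0062]
tool_rot: [0.167, 0.986, 0.0, 0.001]
ft_force: [-0.5, 0.8, -2.0]
grip_width: 0.0512
grasp_force: 63.0
```

{"op": "drive_tool", "data": {"rows": [{"dx":0,"dy":0,"dz":0.04,"wx":0,"wy":0,"wz":0,"hand":45},{"dx":0,"dy":0,"dz":0.04,"wx":0,"wy":0,"wz":0,"hand":45},{"dx":0,"dy":0,"dz":0.04,"wx":0,"wy":0,"wz":0,"hand":60},{"dx":0,"dy":0,"dz":0.04,"wx":0,"wy":0,"wz":0,"hand":75},{"dx":0,"dy":0,"dz":0.04,"wx":0,"wy":0,"wz":0,"hand":80},{"dx":0,"dy":0,"dz":0.04,"wx":0,"wy":0,"wz":0,"hand":80},{"dx":0,"dy":0,"dz":-0.4,"wx":0,"wy":0,"wz":0,"hand":80},{"dx":0,"dy":0,"dz":-1.2,"wx":0,"wy":0,"wz":0,"hand":80},{"dx":0,"dy":0,"dz":-1.9,"wx":0,"wy":0,"wz":0,"hand":80},{"dx":0,"dy":0,"dz":-1.9,"wx":0,"wy":0,"wz":0,"hand":80},{"dx":0,"dy":0,"dz":-1.9,"wx":0,"wy":0,"wz":0,"hand":80}]}}

```text
clock: 15.25
eef_pos: [0.4664, 0.1605, 0.0888]
tool_rot: [0.168, 0.986, 0.001, 0.001]
ft_force: [-0.2, -0.9, -0.1]
grip_width: 0.0799
grasp_force: 0.0
```

```bash
cat >> h.py <<'E'
def fitcyl(reg,x0,y0,D,z0,z1,o,n='wrist',R_=.012):
    t=reg.astype(np.uint8);best=None
    for x in np.arange(x0-R_,x0+R_,.001):
      for y in np.arange(y0-R_,y0+R_,.001):
        p=np.zeros_like(t); q=np.vstack([circ(None,n,(x,y,z),D/2,0,o)[0] for z in(z0,z1)]).astype(np.float32)
        cv2.fillConvexPoly(p,(cv2.convexHull(q)*16).astype(int),1,shift=4); k=(p&t).sum()/(p|t).sum()
        if best is None or k>best[0]: best=(k,x,y)
    return np.round(best,4)
E
python3 - <<'E'
from h import *
o=bot.get_obs();im=save('wrist','w10.png')
d=bot.outline_of('wrist','spool')[0]; print(d['score'],d['extent'])
for z0 in (.006,.016): print(fitcyl(d['region'],.463,.1625,.053,z0,z0+.035,o))
d=bot.outline_of('wrist','pot')
for k in d[:2]: print('pot',k['score'],k['extent'],fitcyl(k['region'],.4247,.317,.043,.018,.050,o))
C=px2w('wrist',*(0,0),.018,o)
plan([(.425,.317,.06),(.425,.317,.0)])
E
```

```text
0.95 [323.6, 201.3, 81.4, 81.3]
[0.9477 0.466  0.1605]
[0.8696 0.463  0.1605]
pot 0.72 [546.3, 62.9, 99.0, 79.1] [0.9233 0.4247 0.317 ]
pot 0.27 [322.7, 189.0, 156.2, 152.8] [0.     0.4127 0.305 ]
at [0.4643 0.1598 0.0865] ang 70.7130893275244 t 15.4 w 0.08001875360395705 tilt 0.16752045399081192
(0.425, 0.317, 0.06) [1.78 2.71 0.53]
(0.425, 0.317, 0.0) [1.78 2.71 1.73]
```

The spool is seated; the z=6 mm fit is clearly the better one, 3.6 mm off centre at most. Pot next.

{"op": "drive_tool", "data": {"rows": [{"dx":0.6,"dy":0.9,"dz":0,"wx":0,"wy":0,"wz":0,"hand":75},{"dx":1.2,"dy":1.8,"dz":0,"wx":0,"wy":0,"wz":0,"hand":75},{"dx":1.75,"dy":2.7,"dz":0,"wx":0,"wy":0,"wz":0,"hand":75},{"dx":1.75,"dy":2.7,"dz":0.2,"wx":0,"wy":0,"wz":0,"hand":75},{"dx":1.75,"dy":2.7,"dz":0.2,"wx":0,"wy":0,"wz":0,"hand":75},{"dx":1.75,"dy":2.7,"dz":0.9,"wx":0,"wy":0,"wz":0,"hand":75},{"dx":1.75,"dy":2.7,"dz":1.5,"wx":0,"wy":0,"wz":0,"hand":75},{"dx":1.75,"dy":2.7,"dz":1.7,"wx":0,"wy":0,"wz":0,"hand":75},{"dx":1.75,"dy":2.7,"dz":1.7,"wx":0,"wy":0,"wz":0,"hand":75},{"dx":1.75,"dy":2.7,"dz":1.7,"wx":0,"wy":0,"wz":0,"hand":75}]}}

```text
clock: 16.4
eef_pos: [0.4283, 0.316, 0.0036]
tool_rot: [0.168, 0.986, 0.0, 0.0]
ft_force: [0.2, 0.2, 0.4]
grip_width: 0.0748
grasp_force: 0.0
```

```bash
python3 - <<'E'
from h import *
plan([(.4247,.317,.0)],70.7)
E
```

```text
at [0.4283 0.316  0.0036] ang 70.63600034063505 t 16.4 w 0.0747832601285061 tilt 0.025700855607874898
(0.4247, 0.317, 0.0) [ 0.08 -0.01  0.07]
wz -0.012799931872990555
```

{"op": "drive_tool", "data": {"rows": [{"dx":0.05,"dy":-0.01,"dz":0.06,"wx":0,"wy":0,"wz":0,"hand":65},{"dx":0.05,"dy":-0.01,"dz":0.06,"wx":0,"wy":0,"wz":0,"hand":50},{"dx":0.05,"dy":-0.01,"dz":0.06,"wx":0,"wy":0,"wz":0,"hand":36},{"dx":0.05,"dy":-0.01,"dz":0.06,"wx":0,"wy":0,"wz":0,"hand":36},{"dx":0.05,"dy":-0.01,"dz":0.06,"wx":0,"wy":0,"wz":0,"hand":36},{"dx":0.05,"dy":-0.01,"dz":0.06,"wx":0,"wy":0,"wz":0,"hand":36}]}}

```text
clock: 17.0
eef_pos: [0.4257, 0.3174, 0.0013]
tool_rot: [0.167, 0.986, 0.001, 0.001]
ft_force: [-1.4, -0.7, 6.3]
grip_width: 0.0413
grasp_force: 60.2
```

```bash
python3 - <<'E'
from h import *
plan([(.476,.021,.09)])
E
```

```text
at [0.4257 0.3174 0.0013] ang 70.72402230441024 t 17.0 w 0.04127242489216592 tilt 0.12032529384270037
(0.476, 0.021, 0.09) [-2.91 -5.26 -1.78]
```

{"op": "drive_tool", "data": {"rows": [{"dx":0,"dy":0,"dz":-0.2,"wx":0,"wy":0,"wz":0,"hand":36},{"dx":0,"dy":0,"dz":-0.8,"wx":0,"wy":0,"wz":0,"hand":36},{"dx":0,"dy":0,"dz":-1.6,"wx":0,"wy":0,"wz":0,"hand":36},{"dx":-0.4,"dy":-0.8,"dz":-1.8,"wx":0,"wy":0,"wz":0,"hand":36},{"dx":-0.8,"dy":-1.6,"dz":-1.8,"wx":0,"wy":0,"wz":0,"hand":36},{"dx":-1.2,"dy":-2.4,"dz":-1.8,"wx":0,"wy":0,"wz":0,"hand":36},{"dx":-1.7,"dy":-3.2,"dz":-1.8,"wx":0,"wy":0,"wz":0,"hand":36},{"dx":-2.2,"dy":-4,"dz":-1.8,"wx":0,"wy":0,"wz":0,"hand":36},{"dx":-2.6,"dy":-4.7,"dz":-1.8,"wx":0,"wy":0,"wz":0,"hand":36},{"dx":-2.95,"dy":-5.25,"dz":-1.8,"wx":0,"wy":0,"wz":0,"hand":36},{"dx":-2.95,"dy":-5.25,"dz":-1.8,"wx":0,"wy":0,"wz":0,"hand":36},{"dx":-2.95,"dy":-5.25,"dz":-1.8,"wx":0,"wy":0,"wz":0,"hand":36},{"dx":-2.95,"dy":-5.25,"dz":-1.8,"wx":0,"wy":0,"wz":0,"hand":36}]}}

```text
clock: 18.3
eef_pos: [0.4774, 0.0212, 0.0901]
tool_rot: [0.167, 0.986, 0.0, -0.0]
ft_force: [-0.2, 0.1, -1.0]
grip_width: 0.0417
grasp_force: 60.8
```

```bash
python3 - <<'E'
from h import *
o=bot.get_obs();im=save('wrist','w11.png')
x,y=hole(im,(15,100,80),(35,255,255),(200,50,450,400),.057,o,(.476,.021))
for d in bot.outline_of('wrist','pot')[:3]:
    e=o['eef_pos']; print(round(d['score'],2),np.round(d['extent']), fitcyl(d['region'],e[0],e[1],.043,e[2]+.0167,e[2]+.0487,o))
plan([(x,y,-.009)]); print(o['grasp_force'])
E
```

```text
hole [ 286  159   74   58 3235] [0.9809 0.477  0.021 ]
0.76 [327. 268. 105. 116.] [0.9267 0.4764 0.0222]
at [0.4774 0.0215 0.09  ] ang 70.82582555643816 t 18.4 w 0.041504366277293876 tilt 0.012373741979900281
(np.float64(0.477), np.float64(0.02100000000000001), -0.009) [ 0.   -0.01  1.98]
60.799816846847534
```

{"op": "drive_tool", "data": {"rows": [{"dx":-0.02,"dy":-0.02,"dz":0.7,"wx":0,"wy":0,"wz":0,"hand":36},{"dx":-0.02,"dy":-0.02,"dz":1.3,"wx":0,"wy":0,"wz":0,"hand":36},{"dx":-0.02,"dy":-0.02,"dz":1.7,"wx":0,"wy":0,"wz":0,"hand":36},{"dx":-0.02,"dy":-0.02,"dz":1.85,"wx":0,"wy":0,"wz":0,"hand":36},{"dx":-0.02,"dy":-0.02,"dz":1.93,"wx":0,"wy":0,"wz":0,"hand":36},{"dx":-0.02,"dy":-0.02,"dz":1.97,"wx":0,"wy":0,"wz":0,"hand":36},{"dx":-0.02,"dy":-0.02,"dz":1.97,"wx":0,"wy":0,"wz":0,"hand":36},{"dx":-0.02,"dy":-0.02,"dz":1.97,"wx":0,"wy":0,"wz":0,"hand":36}]}}

```text
clock: 19.2
eef_pos: [0.4792, 0.0193, -0.0076]
tool_rot: [0.167, 0.986, 0.0, 0.001]
ft_force: [0.7, 0.5, -0.1]
grip_width: 0.042
grasp_force: 60.8
```

{"op": "drive_tool", "data": {"rows": [{"dx":0,"dy":0,"dz":0.02,"wx":0,"wy":0,"wz":0,"hand":36},{"dx":0,"dy":0,"dz":0.02,"wx":0,"wy":0,"wz":0,"hand":50},{"dx":0,"dy":0,"dz":0.02,"wx":0,"wy":0,"wz":0,"hand":65},{"dx":0,"dy":0,"dz":0.02,"wx":0,"wy":0,"wz":0,"hand":80},{"dx":0,"dy":0,"dz":0.02,"wx":0,"wy":0,"wz":0,"hand":80},{"dx":0,"dy":0,"dz":0.02,"wx":0,"wy":0,"wz":0,"hand":80},{"dx":0,"dy":0,"dz":-0.4,"wx":0,"wy":0,"wz":0,"hand":80},{"dx":0,"dy":0,"dz":-1.2,"wx":0,"wy":0,"wz":0,"hand":80},{"dx":0,"dy":0,"dz":-2,"wx":0,"wy":0,"wz":0,"hand":80},{"dx":0,"dy":0,"dz":-2,"wx":0,"wy":0,"wz":0,"hand":80},{"dx":0,"dy":0,"dz":-2,"wx":0,"wy":0,"wz":0,"hand":80}]}}

```text
clock: 20.3
eef_pos: [0.4792, 0.0192, 0.0925]
tool_rot: [0.168, 0.986, 0.0, 0.001]
ft_force: [-0.7, 0.2, -0.3]
grip_width: 0.0796
grasp_force: 0.0
```

```bash
python3 - <<'E'
from h import *
o=bot.get_obs();im=save('wrist','w12.png')
for d in bot.outline_of('wrist','pot')[:2]:
  print(d['score'],d['extent'],[fitcyl(d['region'],.477,.021,.043,z0,z0+.032,o) for z0 in (.006,.016)])
plan([(.44,.31,.12)])
E
```

```text
0.62 [324.6, 200.6, 61.8, 66.1] [array([0.9122, 0.478 , 0.02  ]), array([0.8413, 0.476 , 0.021 ])]
at [0.4772 0.0191 0.0905] ang 70.7114076522315 t 20.4 w 0.07988253958312937 tilt 0.10603582292556386
(0.44, 0.31, 0.12) [ 2.63  5.24 -0.59]
```

The pot is seated. Now over the bar to measure it.

{"op": "drive_tool", "data": {"rows": [{"dx":0.4,"dy":0.9,"dz":-0.2,"wx":0,"wy":0,"wz":0,"hand":80},{"dx":0.8,"dy":1.8,"dz":-0.2,"wx":0,"wy":0,"wz":0,"hand":80},{"dx":1.2,"dy":2.7,"dz":-0.2,"wx":0,"wy":0,"wz":0,"hand":80},{"dx":1.6,"dy":3.6,"dz":-0.2,"wx":0,"wy":0,"wz":0,"hand":80},{"dx":1.9,"dy":4.5,"dz":-0.2,"wx":0,"wy":0,"wz":0,"hand":80},{"dx":2.2,"dy":5.3,"dz":-0.2,"wx":0,"wy":0,"wz":0,"hand":80},{"dx":2.2,"dy":5.3,"dz":-0.2,"wx":0,"wy":0,"wz":0,"hand":80},{"dx":2.2,"dy":5.3,"dz":-0.2,"wx":0,"wy":0,"wz":0,"hand":80},{"dx":2.2,"dy":5.3,"dz":-0.2,"wx":0,"wy":0,"wz":0,"hand":80}]}}

```text
clock: 21.3
eef_pos: [0.461, 0.3042, 0.1]
tool_rot: [0.168, 0.986, -0.001, -0.001]
ft_force: [0.4, 0.1, -0.4]
grip_width: 0.0797
grasp_force: 0.0
```

```bash
python3 - <<'E'
from h import *
o=bot.get_obs();im=save('wrist','w13.png')
find('wrist',['support_bar'],o)
k=cv2.createCLAHE
g=cv2.cvtColor(im,cv2.COLOR_RGB2GRAY)
d=bot.outline_of('wrist','support_bar')[0]; u,v,w,h=d['extent']; m=np.zeros_like(g); b=[int(q) for q in (v-h/2,v+h/2,u-w/2,u+w/2)]; m[b[0]:b[1],b[2]:b[3]]=(g[b[0]:b[1],b[2]:b[3]]<45)
n,l,s,c=cv2.connectedComponentsWithStats(m)
H4=[(px2w('wrist',*c[i],.018,o)[:2]) for i in range(1,n) if 25<s[i,4]<200]; print(np.array(H4),np.mean(H4,0),s[1:,4])
plan([(.456,.305,-.02)],70.7)
E
```

```text
support_bar 0.62 px [323. 181.  72. 157.] ctr mm 454.1 305.5 size 52 122 th 71.3
[[0.3961 0.3046]
 [0.4085 0.3407]
 [0.5002 0.2691]
 [0.5126 0.3051]] [0.4544 0.3049] [58 56 41 39]
at [0.4619 0.304  0.1011] ang 70.59048532617106 t 21.45 w 0.07975115434469143 tilt 0.06154968122789152
(0.456, 0.305, -0.02) [ 0.12 -0.02  2.42]
wz -0.02190293476578802
```

{"op": "drive_tool", "data": {"rows": [{"dx":0.15,"dy":-0.03,"dz":0.8,"wx":0,"wy":0,"wz":-0.1,"hand":82},{"dx":0.15,"dy":-0.03,"dz":1.6,"wx":0,"wy":0,"wz":-0.1,"hand":82},{"dx":0.15,"dy":-0.03,"dz":2.1,"wx":0,"wy":0,"wz":-0.1,"hand":82},{"dx":0.15,"dy":-0.03,"dz":2.3,"wx":0,"wy":0,"wz":-0.1,"hand":82},{"dx":0.15,"dy":-0.03,"dz":2.42,"wx":0,"wy":0,"wz":-0.1,"hand":82},{"dx":0.15,"dy":-0.03,"dz":2.5,"wx":0,"wy":0,"wz":-0.1,"hand":75},{"dx":0.15,"dy":-0.03,"dz":2.5,"wx":0,"wy":0,"wz":-0.1,"hand":65},{"dx":0.15,"dy":-0.03,"dz":2.5,"wx":0,"wy":0,"wz":-0.1,"hand":62},{"dx":0.15,"dy":-0.03,"dz":2.5,"wx":0,"wy":0,"wz":-0.1,"hand":62}]}}

```text
clock: 22.35
eef_pos: [0.4551, 0.3073, -0.0225]
tool_rot: [0.163, 0.987, 0.001, 0.001]
ft_force: [-0.0, -0.1, 0.6]
grip_width: 0.0618
grasp_force: 0.0
```

{"op": "drive_tool", "data": {"rows": [{"dx":0,"dy":0,"dz":0.05,"wx":0,"wy":0,"wz":0,"hand":62},{"dx":0,"dy":0,"dz":0.05,"wx":0,"wy":0,"wz":0,"hand":55},{"dx":0,"dy":0,"dz":0.05,"wx":0,"wy":0,"wz":0,"hand":44},{"dx":0,"dy":0,"dz":0.05,"wx":0,"wy":0,"wz":0,"hand":44},{"dx":0,"dy":0,"dz":0.05,"wx":0,"wy":0,"wz":0,"hand":44},{"dx":0,"dy":0,"dz":0.05,"wx":0,"wy":0,"wz":0,"hand":44}]}}

```text
clock: 22.95
eef_pos: [0.4541, 0.3063, -0.0258]
tool_rot: [0.163, 0.987, -0.0, -0.0]
ft_force: [-1.5, -1.6, 5.8]
grip_width: 0.0503
grasp_force: 64.3
```

```bash
python3 - <<'E'
from h import *
plan([(.456,-.2,.1)])
E
```

```text
at [ 0.4541  0.3063 -0.0258] ang 71.20982019580109 t 22.95 w 0.05028957918905361 tilt 0.0366788263803629
(0.456, -0.2, 0.1) [-3.3  -9.58 -2.51]
```

The bar is gripped at 50 mm. Lift, then travel to a spot beside the green insert, turning to its direction on the way so the camera can see the cutout.

{"op": "drive_tool", "data": {"rows": [{"dx":0,"dy":0,"dz":-0.3,"wx":0,"wy":0,"wz":0,"hand":44},{"dx":0,"dy":0,"dz":-1,"wx":0,"wy":0,"wz":0,"hand":44},{"dx":0,"dy":0,"dz":-1.9,"wx":0,"wy":0,"wz":0,"hand":44},{"dx":-0.3,"dy":-0.7,"dz":-2.5,"wx":0,"wy":0,"wz":-0.3,"hand":44},{"dx":-0.7,"dy":-1.5,"dz":-2.5,"wx":0,"wy":0,"wz":-0.7,"hand":44},{"dx":-1.1,"dy":-2.3,"dz":-2.5,"wx":0,"wy":0,"wz":-1.1,"hand":44},{"dx":-1.6,"dy":-3.1,"dz":-2.5,"wx":0,"wy":0,"wz":-1.5,"hand":44},{"dx":-2,"dy":-3.9,"dz":-2.5,"wx":0,"wy":0,"wz":-1.9,"hand":44},{"dx":-2.5,"dy":-4.7,"dz":-2.5,"wx":0,"wy":0,"wz":-2.3,"hand":44},{"dx":-3,"dy":-5.5,"dz":-2.5,"wx":0,"wy":0,"wz":-2.7,"hand":44},{"dx":-3.4,"dy":-6.3,"dz":-2.5,"wx":0,"wy":0,"wz":-3,"hand":44},{"dx":-3.7,"dy":-7,"dz":-2.5,"wx":0,"wy":0,"wz":-3.3,"hand":44},{"dx":-4,"dy":-7.6,"dz":-2.5,"wx":0,"wy":0,"wz":-3.3,"hand":44},{"dx":-4,"dy":-7.6,"dz":-2.5,"wx":0,"wy":0,"wz":-3.3,"hand":44},{"dx":-4,"dy":-7.6,"dz":-2.5,"wx":0,"wy":0,"wz":-3.3,"hand":44},{"dx":-4,"dy":-7.6,"dz":-2.5,"wx":0,"wy":0,"wz":-3.3,"hand":44}]}}

```text
clock: 24.55
eef_pos: [0.5206, -0.1165, 0.098]
tool_rot: [0.02, 1.0, 0.001, -0.001]
ft_force: [0.3, -0.1, -3.6]
grip_width: 0.0504
grasp_force: 64.2
```

```bash
python3 - <<'E'
from h import *
o=bot.get_obs();n='wrist';im=save('wrist','w14.png')
plan([(.456,-.27,.1)]); print(o['grasp_force'])
hsv=cv2.cvtColor(im,cv2.COLOR_RGB2HSV); m=(cv2.inRange(hsv,(45,100,40),(80,255,255))>0); m[:,300:]=0
nn,l,s,c=cv2.connectedComponentsWithStats(m.astype(np.uint8)); k=1+np.argmax(s[1:,4]); m=l==k; print(s[k])
find('wrist',['bar_insert'],o)
np.save('m.npy',m)
# fit: floor shape (rect 64x136 + gap 100x50) at z=.006 seen through the same shape at z=.016
from scipy.optimize import minimize
f=4
def shape(x,y,t,z):
    c,s_=np.cos(t),np.sin(t); out=np.zeros(m.shape,np.uint8)
    for a,b in ((.032,.068),(.050,.025)):
        P=[(x+c*i*a-s_*j*b, y+s_*i*a+c*j*b) for i,j in((1,1),(-1,1),(-1,-1),(1,-1))]
        q=np.array([w2px(n,(*p,z),o) for p in P]); cv2.fillPoly(out,[(q*16).astype(np.int32)],1,shift=4)
    return out
rows=slice(0,s[k][1]+s[k][3]-25)
def cost(p):
    a=(shape(*p,.006)&shape(*p,.016))[rows]>0; b=m[rows]; return 1-(a&b).sum()/(a|b).sum()
best=min(((cost((x,y,t)),x,y,t) for x in np.arange(.440,.475,.005) for y in np.arange(-.29,-.25,.005) for t in (-np.pi/2+np.radians([-6,-3,0,3]))))
r=minimize(cost,best[1:],method='Nelder-Mead',options=dict(initial_simplex=np.array(best[1:])+np.vstack([np.zeros(3),np.diag([.004,.004,.03])]),xatol=1e-4))
print(best,r.x,np.degrees(r.x[2])+180,r.fun)
E
```

```text
at [ 0.5208 -0.1163  0.0983] ang 87.79602738053781 t 24.6 w 0.05020516507446268 tilt 0.09128869587214021
(0.456, -0.27, 0.1) [ 1.18 -3.12 -0.04]
64.23688173294067
[   45    14   149   223 18781]
bar_insert 0.61 px [105. 127. 181. 235.] ctr mm 469.7 -268.4 size 106 168 th 87.5
(np.float64(0.08858686752906497), np.float64(0.47000000000000003), np.float64(-0.26999999999999996), np.float64(-1.6231562043547265)) [ 0.4695 -0.2718 -1.6093] 87.79474603975764 0.06409053270770082
```

```bash
python3 - <<'E'
from h import *
o=bot.get_obs();n='wrist';im=cv2.cvtColor(cv2.imread('pics/w14.png'),cv2.COLOR_BGR2RGB)
x,y,t=.4695,-.2718,np.radians(87.8); c,s=np.cos(t),np.sin(t)
g=cv2.resize(im[0:280,0:400],None,fx=2,fy=2,interpolation=cv2.INTER_CUBIC)
for z,a,b,col in((.016,.032,.068,(255,0,0)),(.016,.05,.084,(255,255,0)),(.006,.05,.084,(0,255,255)),(0,.05,.084,(255,0,255))):
    q=np.array([w2px(n,(x+c*i*a-s*j*b,y+s*i*a+c*j*b,z),o) for i,j in((1,1),(-1,1),(-1,-1),(1,-1))]); cv2.polylines(g,[((q+.5)*2).astype(int)],True,col,1)
save('','w14c.png',g)
E
```

```text
(no output)
```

View pics/w14c.png

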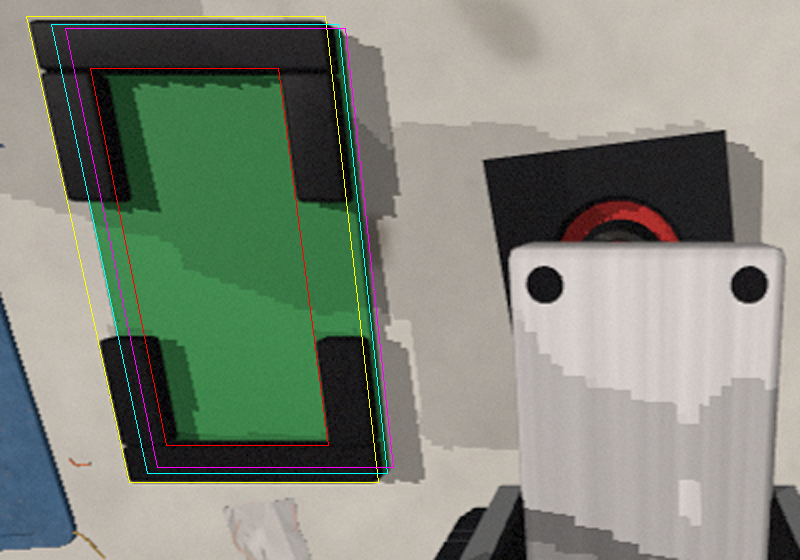

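The overlay matches the green insert: the red cutout outline runs (92,68)–(328,445) in the crop, and the outer edges agree within 1–2 mm. The bar is held square, its end at (645,245). Move over the insert.

{"op": "drive_tool", "data": {"rows": [{"dx":0.25,"dy":-0.8,"dz":0,"wx":0,"wy":0,"wz":0,"hand":44},{"dx":0.5,"dy":-1.6,"dz":0,"wx":0,"wy":0,"wz":0,"hand":44},{"dx":0.75,"dy":-2.4,"dz":0,"wx":0,"wy":0,"wz":0,"hand":44},{"dx":0.91,"dy":-3.15,"dz":0,"wx":0,"wy":0,"wz":0,"hand":44},{"dx":0.91,"dy":-3.15,"dz":0,"wx":0,"wy":0,"wz":0,"hand":44},{"dx":0.91,"dy":-3.15,"dz":0.8,"wx":0,"wy":0,"wz":0,"hand":44},{"dx":0.91,"dy":-3.15,"dz":1.4,"wx":0,"wy":0,"wz":0,"hand":44},{"dx":0.91,"dy":-3.15,"dz":1.5,"wx":0,"wy":0,"wz":0,"hand":44},{"dx":0.91,"dy":-3.15,"dz":1.5,"wx":0,"wy":0,"wz":0,"hand":44},{"dx":0.91,"dy":-3.15,"dz":1.5,"wx":0,"wy":0,"wz":0,"hand":44}]}}

```text
clock: 25.65
eef_pos: [0.4711, -0.273, 0.0254]
tool_rot: [0.019, 1.0, -0.001, 0.001]
ft_force: [-0.2, -0.4, -3.3]
grip_width: 0.0505
grasp_force: 64.6
```

```bash
python3 - <<'E'
from h import *
plan([(.4695,-.272,-.018)],87.8)
E
```

```text
at [ 0.4711 -0.273   0.0254] ang 87.78717236919636 t 25.65 w 0.050525431305564854 tilt 0.15356011804469322
(0.4695, -0.272, -0.018) [0.04 0.02 0.87]
wz -0.002565526160728382
```

{"op": "drive_tool", "data": {"rows": [{"dx":0.02,"dy":0.02,"dz":0.3,"wx":0,"wy":0,"wz":0,"hand":44},{"dx":0.02,"dy":0.02,"dz":0.55,"wx":0,"wy":0,"wz":0,"hand":44},{"dx":0.02,"dy":0.02,"dz":0.7,"wx":0,"wy":0,"wz":0,"hand":44},{"dx":0.02,"dy":0.02,"dz":0.8,"wx":0,"wy":0,"wz":0,"hand":44},{"dx":0.02,"dy":0.02,"dz":0.86,"wx":0,"wy":0,"wz":0,"hand":44},{"dx":0.02,"dy":0.02,"dz":0.86,"wx":0,"wy":0,"wz":0,"hand":44},{"dx":0.02,"dy":0.02,"dz":0.86,"wx":0,"wy":0,"wz":0,"hand":44}]}}

```text
clock: 26.35
eef_pos: [0.4688, -0.2722, -0.0188]
tool_rot: [0.02, 1.0, -0.0, 0.0]
ft_force: [0.1, 0.4, -4.5]
grip_width: 0.0504
grasp_force: 64.7
```

{"op": "drive_tool", "data": {"rows": [{"dx":0,"dy":0,"dz":0,"wx":0,"wy":0,"wz":0,"hand":55},{"dx":0,"dy":0,"dz":0,"wx":0,"wy":0,"wz":0,"hand":65},{"dx":0,"dy":0,"dz":0,"wx":0,"wy":0,"wz":0,"hand":72},{"dx":0,"dy":0,"dz":0,"wx":0,"wy":0,"wz":0,"hand":72},{"dx":0,"dy":0,"dz":-0.3,"wx":0,"wy":0,"wz":0,"hand":72},{"dx":0,"dy":0,"dz":-1,"wx":0,"wy":0,"wz":0,"hand":72},{"dx":0,"dy":0,"dz":-2,"wx":0,"wy":0,"wz":0,"hand":72},{"dx":-0.8,"dy":0.8,"dz":-3,"wx":0,"wy":0,"wz":0,"hand":72},{"dx":-1.2,"dy":1.6,"dz":-4,"wx":0,"wy":0,"wz":0,"hand":72},{"dx":-1.2,"dy":2.4,"dz":-5,"wx":0,"wy":0,"wz":0,"hand":72},{"dx":-1.2,"dy":3.2,"dz":-5,"wx":0,"wy":0,"wz":0,"hand":72},{"dx":-1.2,"dy":3.2,"dz":-5,"wx":0,"wy":0,"wz":0,"hand":72},{"dx":-1.2,"dy":3.2,"dz":-5,"wx":0,"wy":0,"wz":0,"hand":72}]}}

```text
clock: 27.65
eef_pos: [0.5372, -0.1113, 0.2345]
tool_rot: [0.017, 1.0, -0.0, 0.003]
ft_force: [1.1, -0.2, -0.1]
grip_width: 0.0717
grasp_force: 0.0
```

```bash
python3 - <<'E'
from h import *
H.update(support_bar=.024)
o=bot.get_obs();im=save('wrist','w15.png');print(o['eef_pos'],o['clock'])
find('wrist',['support_bar','bar_insert'],o)
for t,D,h,x,y in(('spool',.053,.035,.463,.1625),('pot',.043,.032,.477,.021),('loupe',.03,.034,.4735,-.124)):
  for d in bot.outline_of('wrist',t)[:2]: print(t,round(d['score'],2),np.round(d['extent']),fitcyl(d['region'],x,y,D,.006,.006+h,o),'insert',x,y)
g=cv2.cvtColor(im,cv2.COLOR_RGB2GRAY)
d=bot.outline_of('wrist','support_bar')[0]; u,v,w,h=d['extent']; b=[int(q) for q in (v-h/2,v+h/2,u-w/2,u+w/2)]; m=np.zeros_like(g); m[b[0]:b[1],b[2]:b[3]]=(g[b[0]:b[1],b[2]:b[3]]<50)
n,l,s,c=cv2.connectedComponentsWithStats(m)
for i in range(1,n):
  if 4<s[i,4]<80: print(s[i],px2w('wrist',*c[i],.024,o)[:2])
E
```

```text
[ 0.5372 -0.1113  0.2345] 27.65
support_bar 0.6 px [177. 103.  64. 120.] ctr mm 469.6 -268.1 size 57 122 th 88.1
bar_insert 0.79 px [173. 103. 113. 159.] ctr mm 469.9 -269.1 size 104 169 th 87.6
bar_insert 0.16 px [310. 105.  88.  88.] ctr mm 473.9 -123.9 size 88 88 th 4.3
spool 0.88 [576.  89.  79.  55.] [0.9426 0.466  0.1605] insert 0.463 0.1625
spool 0.53 [569.  87.  94.  98.] [0.2274 0.451  0.1505] insert 0.463 0.1625
pot 0.91 [444. 107.  49.  42.] [0.9215 0.478  0.021 ] insert 0.477 0.021
loupe 0.76 [312. 106.  28.  32.] [ 0.5334  0.4735 -0.122 ] insert 0.4735 -0.124
loupe 0.36 [440. 103.  89.  92.] [ 0.      0.4615 -0.136 ] insert 0.4735 -0.124
[145  43   6   2   9] [ 0.4054 -0.2879]
[154  43   7   2  10] [ 0.4055 -0.2777]
[164  43  10   2  15] [ 0.4059 -0.2659]
[179  43   5   2   6] [ 0.4068 -0.2535]
[145  50   6   6  25] [ 0.4135 -0.2892]
[182  50   5   6  23] [ 0.4149 -0.2512]
[145  80   1   7   7] [ 0.4437 -0.2973]
[206 128   3  29  57] [ 0.5049 -0.2386]
[159 155   5   5  18] [ 0.5232 -0.2936]
[193 155   5   5  18] [ 0.5246 -0.2553]
```

```bash
python3 -c "
from workcell import bot
print(bot.job_done())"
```

```text
the job is handed in; nothing more can be done
None
```

I handed the job in at about 28 s of robot time. The last wrist camera check put the loupe, spool, pot and bar in their own cutouts, each within about 4 mm of centre; no verdict came back, and I did not re-measure the dish and charger cube.

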